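Wedge the sagging bin lid, set out the carousel's instruments

TASK

The folded-forward lid of the slide rule bin sags on its worn stay: first, with nothing lying on it, tap the wedge in under its free rim until the lid is level, hard up against its stay, and jammed tight there, and let go of the wedge. Then set out for the next class every instrument that is in the bin's carousel (two or three), turning the carousel click by click to bring each to the open front bay, and lay each gently, flat on the lid, side by side and well on it; put the spirit level, left out on the bench, away flat in a bay of the carousel. Finish with the lid still jammed level, the carousel resting in a click position, and the other things where they were.

Things in the scene. Friction and masses are not known exactly. Their poses are not given: they have to be found in the camera images.
- bin: long ash-wood bin, fixed. Origin: on the bench under the carousel's axis; x away from the lid (and robot), y along the bin (560 mm), z up. Front wall: outer face x = -186, 12 thick, 50 mm high. Well for the carousel: x from -174, y -177 to 177 mm. A clear dust cover (64 to 69 mm above the bench) roofs it from x = -26 mm to the back: only the front bay is open from above
- axle (a joint): turn of the carousel in rad, counter-clockwise from above positive, turning either way without end. A spring detent holds it at each multiple of 1.571 (a bay then squarely faces the lid). About 0.2 Nm (1.5 N at a knob) breaks it out; pushed well past half way (about 1.0 rad) it clicks on by itself into the next position
- carousel: plywood turntable, 330 mm across, top face 22 mm above the bench. Origin on the bench on the axis. At joint 0 its axes are the bin's; two crossed battens, 10 mm wide and 8 mm high, at 45 and 135 degrees from x part it into four bays, middles at 0, 90, 180 (front), 270 degrees, 96 mm out. On each batten's end, 148 mm out, a brass knob 18 mm across, to 58 mm above bench, to push it round
- lid_hinge (a joint): swing of the lid in rad: 0 when level and hard up against the upper end of the stay's worn slot (a firm stop), 0.13 when it sags as far as it can
- lid: ash-wood lid folded forward toward the robot as a leaf: a board 104 mm deep (x), 560 mm long (y), 14 mm thick, 0.5 kg, steel stay at its +y end. Origin: on the hinge axis, mid-thickness, 43 mm above the bench at the bin's x = -186; axes as the bin's when level; the board reaches from x = -1 to -105 mm. Swings freely within the stay's play
- lid_mid (a point): middle of the lid's top face (50 mm above the bench when level), axes as the lid. Along the free edge the top carries a raised rim, 6 mm wide (lid_mid x = -46 to -52 mm) and 5 mm high
- lid_edge (a point): middle of the lower edge of the lid's free (robot-side) rim: 36 mm above the bench when level, 22 mm when sagging; axes as the lid
- wedge: dark wooden wedge with red-banded head. Origin: underside, under the head's middle; x to the thin end, z up. Head 45 (x) x 44 (y) x 44 mm high. Ramp, 44 wide: from x = 22.5 mm (41 high) evenly down to x = 112.5 mm (16 high). 110 to 180 g. With about 72 mm of it under the rim the lid is level and stops; a few more taps of about 20 N, with hardly any travel, jam it and friction holds it
- slide_rule: bamboo pocket slide rule with white scales and a clear cursor, 110 x 30 x 13 mm, about 60 g; origin under its middle, x along its length, y across (grip across y), z up. It starts flat in a bay of the carousel, or is absent
- pen_tray: shallow open pewter pen tray, 108 x 48 x 18 mm over its 4 mm thick walls, 85 to 170 g; origin under its middle, x along its length, y across (grip across y), z up. It starts flat in a bay of the carousel, or is absent
- compass_case: dark blue closed compass case, 108 x 40 x 23 mm, 75 to 155 g; origin under its middle, x along its length, y across (grip across y), z up. It starts flat in a bay of the carousel, or is absent
- spirit_level: yellow pocket spirit level with a green vial, 110 x 22 x 28 mm, about 100 g; origin under its middle, x along its length, y across (grip across y), z up. It lies on the bench, left out by the last class; always there
- brass_key: bystander: brass bin key, 120 mm, on the bench; origin under the middle of its shaft
- set_square: bystander: clear plastic set square, 130 mm legs, 4 mm thick, on the bench; origin in the middle
- mug: bystander: blue mug, 80 mm across, 95 mm high, on the bench; origin under its middle
- glue: bystander: bottle, 56 mm across, 130 mm high, on the bench; origin under its middle
- board_eraser: bystander: board eraser, 130 x 50 x 38 mm, on the bench; origin under its middle
There are look-alikes about, which are no part of the job. Several things have the shape of the slide_rule; the one meant has the colours described above.

How it is judged:
On the way:
1. the lid is level and jammed tight by the released wedge (lid force on it over 4 N), before any instrument lies on it (value of joint lid_hinge below 0.012 rad and contact force between wedge and lid above 4 N and contact force between the fingers and wedge below 0.5 N and contact force between each of slide_rule, pen_tray, compass_case and lid below 0.05 N), for 0.3 s.
At the end, for the whole second after the job is handed in: Lid at 0.012 rad or less, pressing on the wedge with over 3 N; instruments from the carousel at rest flat on the lid, middles within 38 mm of its long centre line and 235 mm of its middle, not stacked; spirit level flat on the carousel's floor in a bay; carousel within 0.06 rad of a detent (value of joint lid_hinge below 0.012 rad and contact force between wedge and lid above 3 N and linear speed of wedge below 0.01 m/s and (angle between the x axis of carousel and the x axis of bin, either way round below 0.06 rad or angle between the x axis of carousel and the y axis of bin, either way round below 0.06 rad) and velocity of joint axle between -0.05 and 0.05 rad/s and x of slide_rule in the frame of lid_mid between -0.038 and 0.038 m and y of slide_rule in the frame of lid_mid between -0.235 and 0.235 m and z of slide_rule in the frame of lid_mid between -0.005 and 0.005 m and angle between each of slide_rule, pen_tray, compass_case, spirit_level's own z axis and vertical below 0.06 rad and linear speed of each of slide_rule, pen_tray, compass_case, spirit_level below 0.02 m/s and x of pen_tray in the frame of lid_mid between -0.038 and 0.038 m and y of pen_tray in the frame of lid_mid between -0.235 and 0.235 m and z of pen_tray in the frame of lid_mid between -0.005 and 0.005 m and x of compass_case in the frame of lid_mid between -0.038 and 0.038 m and y of compass_case in the frame of lid_mid between -0.235 and 0.235 m and z of compass_case in the frame of lid_mid between -0.005 and 0.005 m and z of spirit_level in the frame of carousel between 0.018 and 0.025 m and horizontal distance between spirit_level and carousel between 0.05 and 0.13 m); the robot touches nothing.
It fails at once if the key, set square, mug, glue bottle or eraser moved more than 30 mm from its place (distance of any of brass_key, set_square, mug, glue, board_eraser from where it was at the start of the episode above 0.03 m).
It fails at once if an instrument dropped or slammed on to the lid (over 40 N) (contact force between any of slide_rule, pen_tray, compass_case and lid above 40 N).
Of slide_rule, pen_tray, compass_case only 2 to 3 are there at a start; the rules pass over those that are not, and their reading is None.
At some moment in a run one of slide_rule, pen_tray, compass_case, spirit_level, wedge may be knocked a few centimetres aside while the robot is not near it.
It also fails if it takes over 210 s, if anything falls off the work surface, if the arm or the gripper's body presses on something with over 40 N, if the wrist force passes 120 N, or if a joint passes its speed limit or range.

ROBOT

A 6-joint arm with a two-finger parallel gripper is mounted at the origin on the work surface. World frame = base frame: x ahead of the robot, y to its left, z up, the work surface at z = 0. Lengths are in m, angles in rad, forces in N, time in s.
With the tool pointing down it reaches from about 0.3 to 0.85 m from the base axis. Payload 4.2 kg.
Tool frame: the origin (TCP) lies at the very end of the fingers, on their centre line; the grasp point (between the pads) lies 19 mm behind it; z points along the fingers, y is the line along which they close (so a half turn about z gives the same grasp; the last joint's range is limited). The gripper opens to 91 mm and grips with 3 to 60 N. Pads are 32 mm wide; open, the fingers measure 118 mm over their backs; the gripper's body (76 mm by 178 mm) begins 60 mm behind the grasp point.
Start: joints at [-1.219, 0.32, 1.565, -0, 1.257, -0.02], TCP at [0.209, -0.536, 0.194] pointing down, gripper open.
Joint ranges: [-3.11, 3.11], [-0.84, 2.01], [0.21, 2.61], [-1.34, 4.49], [0.05, 2.63], [-2.56, 2.56]. Speed limits (rad/s): [2.57, 2.57, 3.14, 3.14, 3.14, 3.14].

INTERFACE

Orientations are given as a 3x3 rotation matrix whose columns are the frame's x, y, z axes.
In Python, from workcell import read_state, read_camera, camera_params, job_done gives the robot as it stands.
- The arm moves only by the tool arm_command, never from a script. Its argument "deltas" is one flat list of numbers, 6 for each row, row after row: the shift along the tool's x, y, z scaled (see below), then the turn, a rotation vector about the tool's x, y, z scaled (see below). In form: [tx, ty, tz, wx, wy, wz, tx, ty, tz, wx, wy, wz, ...]. A call has 1 to 10 rows; each row is the pose to reach, as a shift and turn from the pose commanded when the call began, along the tool's axes at that moment; what a row does not reach only later rows make up. The controller multiplies each number of a shift by 0.12 m and each number of a turn by 2 rad. A row lasts 1/8 s, in which the tool goes at most 62.5 mm and 10.7 degrees, less where a joint would pass 70% of its speed; a pose out of reach is approached as far as the arm can. A call with a number of a shift or a turn outside -1 to 1 is refused whole. A call with a gripper value outside its range is refused whole. "hand" is the opening, from 0 (shut) to 1 (fully open), set as the call begins (left out, the last holds). The fingers move at their own pace and stop on an object; "squeeze" is the grip in N (left out, the last holds). Time passes only in rows, so rows that repeat a pose let the fingers close. It gives the time, the measured TCP pose, the force, the opening and the grip force at its end, in the units of the state.
- read_state(): the state, without advancing time (a new reading comes with each control period).
- read_camera(name): name is "side" or "top"; returns the picture (480x640x3 uint8, red, green, blue); there is no depth.
- camera_params(name): a dict with "intrinsics" (3x3 intrinsics, pixels), "dist_coeffs" ([k1, k2, p1, p2, k3] as OpenCV has them; the pictures are not rectified), "rvec" (rotation vector, rad) and "tvec" (3), from world to camera coordinates, as OpenCV has them. Camera axes: x right, y down, z forward; pixel columns grow to the right and rows downward; lengths in m; the calibration is good to about 2 mm. A picture is of the moment at which its call begins. camera_params takes no time and is no camera call.
- job_done(): hands the job in; it is judged then, once.
The state is a dict: "time": time; "joint_positions": joint angles; "dq": joint speeds; "tau": joint torques, N m; "position": TCP position; "tcp_rot": TCP orientation; "contact_force": force on the tool from outside, world axes, zero at the start; "wrist_torque": the same for the moment, N m; "grip_width": opening from 0.0 (shut) to 1.0 (fully open); "gripper_force": force on a finger pad.
Only numpy, scipy, OpenCV 4.12 (cv2) and the standard library are available. Lean on these libraries where they do the work, as an engineer would, in place of code of your own. Each camera call takes 0.05 s, during which the arm holds its last target. There are 200 camera calls.

## Working session

There is one attempt and no reset: what is moved stays moved. The work goes in short steps, Python scripts to look and compute and a tool call to move; the robot and the scene stay as the last step left them, time stands still between calls to the robot, and variables do not carry over. Pictures are saved under pics/ and viewed, at most 14 in all, crops included, and the job is handed in when it is done.

Besides the shell and the picture viewer there is one more tool, called after "Call:" as name(argument=value, ...) on one line, values as JSON. arm_command: Moves the arm, as the interface text tells. Its arguments: {"type":"object","properties":{"deltas":{"type":"array","items":{"type":"number","minimum":-1,"maximum":1}},"hand":{"type":"number"},"squeeze":{"type":"number"}},"required":["deltas"]}

```bash
mkdir -p pics; cat > h.py <<'E'
import numpy as np, cv2
from workcell import *
def P(n):
    c=camera_params(n); return [np.array(c[k],float) for k in("intrinsics","dist_coeffs","rvec","tvec")]
def ray(n,uv):
    K,d,r,t=P(n); R=cv2.Rodrigues(r)[0]
    p=cv2.undistortPoints(np.array(uv,float).reshape(-1,1,2),K,d).reshape(-1,2)
    D=np.c_[p,np.ones(len(p))]@R
    return -R.T@t.ravel(),D
def pl(n,uv,z):
    o,D=ray(n,uv); return o+D*((z-o[2])/D[:,2])[:,None]
def px(n,X):
    K,d,r,t=P(n); return cv2.projectPoints(np.array(X,float).reshape(-1,1,3),r,t,K,d)[0].reshape(-1,2)
def snap(n,f):
    im=np.array(read_camera(n)); cv2.imwrite("pics/"+f,im[:,:,::-1]); return im
E
python3 - <<'E'
from h import *
for n in("top","side"):
    snap(n,n+"0.png"); print(n,ray(n,[[320,240]])[0])
s=read_state();print(s["time"],np.round(s["tcp_rot"],2),s["grip_width"])
E
```

```text
top [0.37327554 0.00962012 1.14157439]
side [0.37325992 1.02600639 0.89336645]
0.1 [[ 0.93  0.36 -0.  ]
 [ 0.36 -0.93  0.  ]
 [ 0.   -0.   -1.  ]] 0.9985118421458284
```

View pics/top0.png

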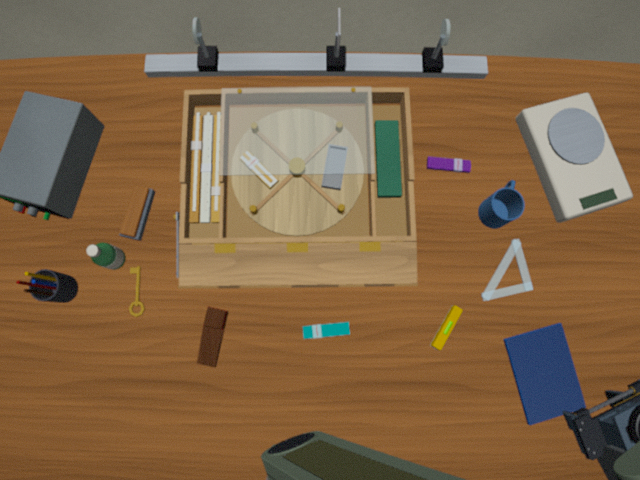

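View pics/side0.png

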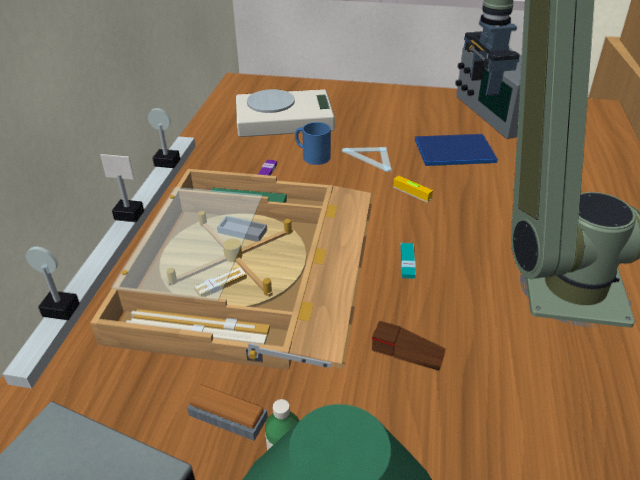

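Top view: carousel centre ≈(297,168), white-scaled slide rule in the +y bay (259,169), pen tray in the −y bay (335,167); front and back bays are empty, so there is no compass case. Wedge (212,336) has its thin end toward the robot and must be turned round; spirit level is at (447,327). Slide-rule-shaped things: cyan (327,331), purple (448,165), and bamboo/white (259,169). Only the last fits. I'll confirm it in a crop.

```bash
python3 - <<'E'
from h import *
t=cv2.imread("pics/top0.png"); s=cv2.imread("pics/side0.png")
a=cv2.resize(t[85:295,170:425],None,fx=2.35,fy=2.35,interpolation=3)
b=cv2.resize(t[295:375,180:240],(200,267),interpolation=3); c=cv2.resize(t[295:375,420:480],(200,267),interpolation=3)
o=np.zeros((534,800,3),np.uint8); o[:493,:599]=a[:493,:599]; o[:267,600:]=b; o[267:,600:]=c
cv2.imwrite("pics/crop1.png",o)
k=pl("top",[[254.5,127],[340,127],[253.5,209],[341,208]],.058); print(k.round(4),k.mean(0))
hsv=cv2.cvtColor(t,cv2.COLOR_BGR2HSV)
m=((hsv[...,0]>22)&(hsv[...,0]<50)&(hsv[...,1]>170)&(hsv[...,2]>120)).astype(np.uint8); m[:295]=0
y,x=np.nonzero(m); print("lvl",cv2.minAreaRect(np.c_[x,y].astype(np.float32)),pl("top",[[x.mean(),y.mean()]],.028))
g=((t.max(2)<75)&(t[...,2]>t[...,0]*1.3)).astype(np.uint8); g[:298]=0;g[375:]=0;g[:,:185]=0;g[:,240:]=0
y,x=np.nonzero(g); print("wedge",cv2.minAreaRect(np.c_[x,y].astype(np.float32)),len(x))
print(pl("top",[[180,286],[416,284]],.036))
E
```

```text
[[ 0.8526  0.1505  0.058 ]
 [ 0.853  -0.0583  0.058 ]
 [ 0.6461  0.1472  0.058 ]
 [ 0.6491 -0.0589  0.058 ]] [0.75020852 0.04513041 0.058     ]
lvl ((295.07855224609375, 322.2605285644531), (330.9419860839844, 43.627357482910156), 1.9687672853469849) [[ 0.3745028  -0.25703228  0.028     ]]
wedge ((212.0609130859375, 336.8320617675781), (19.01508903503418, 55.05067825317383), 12.804265022277832) 164
[[ 0.46544987  0.31915749  0.036     ]
 [ 0.47213017 -0.23536769  0.036     ]]
```

View pics/crop1.png

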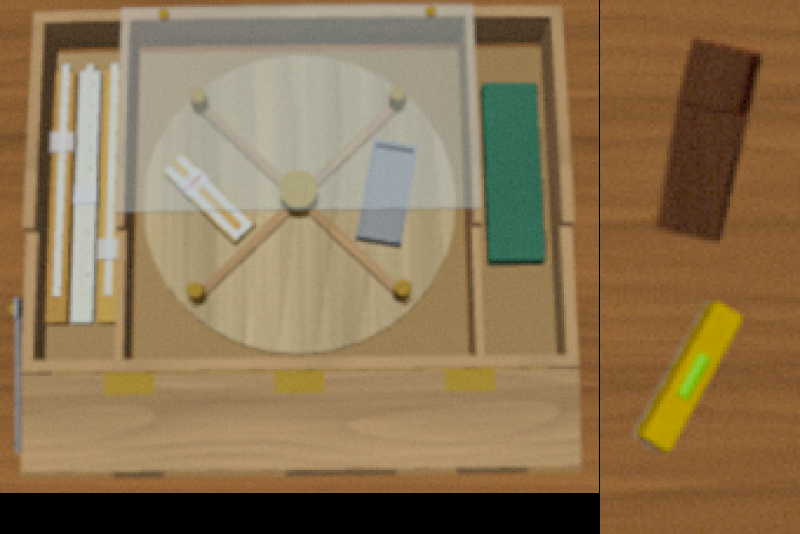

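Crop: the bamboo rule with white scales in the +y bay is confirmed (crop 209,198). The wedge head with its band is at the far end (crop 715,75). The level runs crop (725,310) to (655,440).

```bash
python3 - <<'E'
from h import *
f=lambda a,o:[[180+(x-600)/3.333-.35,295+(y)/3.333-.35] for x,y in a]
h=pl("top",f([(693,38),(750,52),(685,103),(740,115)],0),.044);t=pl("top",f([(658,228),(719,240)],0),.016)
print(h.round(4),h.mean(0).round(4)); print(t.round(4)); d=t.mean(0)-h[:2].mean(0); print(np.degrees(np.arctan2(d[1],d[0])),np.linalg.norm(d[:2]))
c=[[420+(x-600)/3.333-.35,295+(y-267)/3.333-.35] for x,y in [(708,304),(742,315),(641,430),(668,450)]]
l=pl("top",c,.028);print("level",l.round(4),l.mean(0))
a=lambda A:[[170+x/2.35-.3,85+y/2.35-.3] for x,y in A]
r=pl("top",a([(180,154),(254,226),(238,242),(165,172)]),.035);print("rule",r.round(4),r.mean(0))
p=pl("top",a([(377,143),(414,146),(400,245),(358,240)]),.040);print("tray",p.round(4),p.mean(0))
s=read_state();print(s["position"],s["tcp_rot"])
E
```

```text
[[0.4188 0.2503 0.044 ]
 [0.4095 0.2102 0.044 ]
 [0.3741 0.2543 0.044 ]
 [0.3663 0.2158 0.044 ]] [0.3922 0.2326 0.044 ]
[[0.2869 0.2769 0.016 ]
 [0.2792 0.2335 0.016 ]]
169.19896236190618 0.13347993188850205
level [[ 0.4213 -0.3216  0.028 ]
 [ 0.4134 -0.3458  0.028 ]
 [ 0.3338 -0.2708  0.028 ]
 [ 0.3198 -0.2895  0.028 ]] [ 0.37209863 -0.3069248   0.028     ]
rule [[0.8013 0.1721 0.035 ]
 [0.7224 0.0928 0.035 ]
 [0.7052 0.109  0.035 ]
 [0.7814 0.1872 0.035 ]] [0.75258557 0.14027294 0.035     ]
tray [[ 0.8119 -0.0347  0.04  ]
 [ 0.8088 -0.0734  0.04  ]
 [ 0.701  -0.0578  0.04  ]
 [ 0.7062 -0.0147  0.04  ]] [ 0.75698122 -0.04514001  0.04      ]
[ 0.20870229 -0.53526186  0.19282432] [[ 9.31685704e-01  3.63264975e-01 -5.54549318e-04]
 [ 3.63265398e-01 -9.31684548e-01  1.46759712e-03]
 [ 1.64616002e-05 -1.56878783e-03 -9.99998769e-01]]
```

```bash
cat >> h.py <<'E'
def plan(*tg,start=None):
    "targets (x,y,z,yaw_deg): print calls [tx ty tz wz] x rows from the present pose, tool down"
    s=read_state();p=np.array(s["position"]);R=np.array(s["tcp_rot"]);y=np.arctan2(R[1,0],R[0,0])
    print("t%.1f"%s["time"],p.round(4),"yaw",np.degrees(y).round(1),"q6 %.2f"%s["joint_positions"][5],"tilt",R[:2,2].round(4))
    for g in tg:
        g=np.array(g,float);gy=np.radians(g[3]);n=0
        while n<12:
            n+=1
            d=g[:3]-p; l=np.array([np.cos(y)*d[0]+np.sin(y)*d[1],np.sin(y)*d[0]-np.cos(y)*d[1],-d[2]])
            w=-(gy-y); k=min(1,.12/max(abs(l).max(),1e-9),2/max(abs(w),1e-9))
            l*=k;w*=k; rows=int(np.ceil(max(np.linalg.norm(l)/.06,abs(np.degrees(w))/10.5)-.05))
            print((l/.12).round(3),"wz",round(w/2,3),"rows",rows,"end" if k==1 else "")
            p=p+d*k;y=y-w
            if k==1:break
E
python3 -c "
from h import *
plan((.30,-.45,.19,-11.5),(.3925,.2325,.15,-11.5),(.3925,.2325,.013,-11.5))"
```

```text
t0.1 [ 0.2087 -0.5353  0.1928] yaw 21.3 q6 -0.02 tilt [-0.0006  0.0015]
[ 0.967 -0.386  0.024] wz 0.286 rows 4 end
[-0.066 -1.     0.058] wz -0.0 rows 2 
[-0.066 -1.     0.058] wz -0.0 rows 2 
[-0.066 -1.     0.058] wz -0.0 rows 2 
[-0.066 -1.     0.058] wz -0.0 rows 2 
[-0.066 -1.     0.058] wz -0.0 rows 2 
[-0.048 -0.727  0.042] wz -0.0 rows 2 end
[ 0. -0.  1.] wz -0.0 rows 2 
[ 0.    -0.     0.142] wz -0.0 rows 1 end
```

Call:
arm_command(deltas=[0.97, -0.39, 0.02, 0, 0, 0.286, 0.97, -0.39, 0.02, 0, 0, 0.286, 0.97, -0.39, 0.02, 0, 0, 0.286, 0.97, -0.39, 0.02, 0, 0, 0.286], hand=1, squeeze=40)

```text
time: 0.6
position: [0.3008, -0.449, 0.1909]
tcp_rot: [[0.98, -0.197, -0.0], [-0.197, -0.98, 0.0], [-0.001, -0.0, -1.0]]
contact_force: [-0.2, -0.5, 0.1]
grip_width: 0.997
gripper_force: 0.0
```

Call:
arm_command(deltas=[-0.06, -1, 0.06, 0, 0, 0, -0.06, -1, 0.06, 0, 0, 0])

```text
time: 0.85
position: [0.3166, -0.3301, 0.1834]
tcp_rot: [[0.98, -0.199, -0.0], [-0.199, -0.98, 0.001], [-0.0, -0.0, -1.0]]
contact_force: [0.8, -0.4, 0.2]
grip_width: 1.004
gripper_force: 0.0
```

Call:
arm_command(deltas=[-0.06, -1, 0.06, 0, 0, 0, -0.06, -1, 0.06, 0, 0, 0])

```text
time: 1.1
position: [0.3336, -0.2107, 0.1766]
tcp_rot: [[0.98, -0.199, 0.0], [-0.199, -0.98, -0.0], [0.0, 0.0, -1.0]]
contact_force: [0.1, 0.0, -0.1]
grip_width: 1.003
gripper_force: 0.0
```

Call:
arm_command(deltas=[-0.06, -1, 0.06, 0, 0, 0, -0.06, -1, 0.06, 0, 0, 0])

```text
time: 1.35
position: [0.3507, -0.0917, 0.1696]
tcp_rot: [[0.98, -0.198, 0.001], [-0.198, -0.98, -0.0], [0.001, 0.0, -1.0]]
contact_force: [0.4, 0.4, 0.3]
grip_width: 0.998
gripper_force: 0.0
```

Call:
arm_command(deltas=[-0.06, -1, 0.06, 0, 0, 0, -0.06, -1, 0.06, 0, 0, 0])

```text
time: 1.6
position: [0.3679, 0.0275, 0.1625]
tcp_rot: [[0.98, -0.198, 0.001], [-0.198, -0.98, -0.0], [0.001, 0.0, -1.0]]
contact_force: [0.9, 0.1, -0.9]
grip_width: 1.001
gripper_force: 0.0
```

Call:
arm_command(deltas=[-0.06, -1, 0.06, 0, 0, 0, -0.06, -1, 0.06, 0, 0, 0, -0.06, -1, 0.06, 0, 0, 0])

```text
time: 1.98
position: [0.385, 0.1479, 0.1548]
tcp_rot: [[0.981, -0.192, -0.0], [-0.192, -0.981, 0.0], [-0.0, -0.0, -1.0]]
contact_force: [0.3, -0.4, -1.2]
grip_width: 0.999
gripper_force: 0.0
```

```bash
python3 -c "
from h import *
plan((.3925,.2325,.15,-11.5),(.3925,.2325,.013,-11.5))"
```

```text
t2.0 [0.385  0.1479 0.1548] yaw -11.1 q6 2.10 tilt [-0.0001  0.0002]
[-0.074 -0.704  0.04 ] wz 0.004 rows 2 end
[ 0. -0.  1.] wz -0.0 rows 2 
[ 0.    -0.     0.142] wz -0.0 rows 1 end
```

Call:
arm_command(deltas=[-0.07, -0.7, 0.04, 0, 0, 0.004, -0.07, -0.7, 0.04, 0, 0, 0.004, -0.07, -0.7, 0.04, 0, 0, 0.004])

```text
time: 2.35
position: [0.3933, 0.2287, 0.15]
tcp_rot: [[0.979, -0.205, -0.0], [-0.205, -0.979, -0.001], [-0.0, 0.001, -1.0]]
contact_force: [-0.5, 0.3, -0.2]
grip_width: 0.998
gripper_force: 0.0
```

Call:
arm_command(deltas=[0, 0, 0.5, 0, 0, 0, 0, 0, 1, 0, 0, 0, 0, 0, 1, 0, 0, 0])

```text
time: 2.72
position: [0.3896, 0.2255, 0.0275]
tcp_rot: [[0.978, -0.208, -0.009], [-0.208, -0.978, -0.006], [-0.008, 0.007, -1.0]]
contact_force: [0.3, -0.5, 0.3]
grip_width: 0.999
gripper_force: 0.0
```

Call:
arm_command(deltas=[0, 0, 0.14, 0, 0, 0, 0, 0, 0.14, 0, 0, 0])

```text
time: 2.98
position: [0.3938, 0.2286, 0.015]
tcp_rot: [[0.978, -0.208, 0.001], [-0.208, -0.978, 0.0], [0.001, -0.001, -1.0]]
contact_force: [0.8, -0.4, 0.1]
grip_width: 0.999
gripper_force: 0.0
```

Call:
arm_command(deltas=[0, 0, 0, 0, 0, 0, 0, 0, 0, 0, 0, 0, 0, 0, 0, 0, 0, 0, 0, 0, 0, 0, 0, 0, 0, 0, 0, 0, 0, 0], hand=0)

```text
time: 3.6
position: [0.3931, 0.2296, 0.0137]
tcp_rot: [[0.978, -0.207, 0.001], [-0.207, -0.978, 0.0], [0.001, -0.001, -1.0]]
contact_force: [-0.7, 1.7, 0.2]
grip_width: 0.482
gripper_force: 17.3
```

Call:
arm_command(deltas=[0, 0, -0.2, 0, 0, 0, 0, 0, -0.2, 0, 0, 0])

```text
time: 3.85
position: [0.3939, 0.2299, 0.0384]
tcp_rot: [[0.978, -0.206, 0.003], [-0.207, -0.978, 0.001], [0.002, -0.002, -1.0]]
contact_force: [0.2, 0.2, -1.7]
grip_width: 0.479
gripper_force: 39.6
```

```bash
python3 -c "
from h import *
plan((.34,.14,.037,84),(.34,.14,.037,180.6))
snap('top','top1.png')"
```

```text
t3.9 [0.3939 0.2299 0.0384] yaw -11.9 q6 2.28 tilt [0.0028 0.0013]
[-0.285  0.826  0.011] wz -0.837 rows 10 end
[ 0.  0. -0.] wz -0.843 rows 10 end
```

View pics/top1.png

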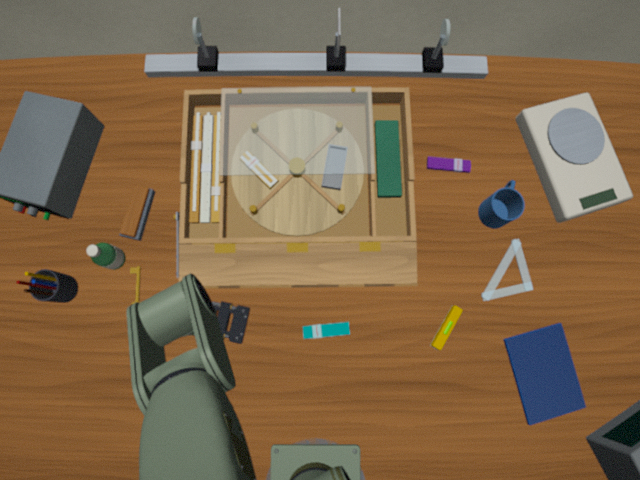

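The wedge is held (44 mm, px 228,322), and everything else is unchanged. Now to turn it round.

Call:
arm_command(deltas=[-0.28, 0.83, 0, 0, 0, -0.837, -0.28, 0.83, 0, 0, 0, -0.837, -0.28, 0.83, 0, 0, 0, -0.837, -0.28, 0.83, 0, 0, 0, -0.837, -0.28, 0.83, 0, 0, 0, -0.837, -0.28, 0.83, 0, 0, 0, -0.837, -0.28, 0.83, 0, 0, 0, -0.837, -0.28, 0.83, 0, 0, 0, -0.837, -0.28, 0.83, 0, 0, 0, -0.837, -0.28, 0.83, 0, 0, 0, -0.837])

```text
time: 5.15
position: [0.3387, 0.1386, 0.0368]
tcp_rot: [[0.107, 0.994, -0.002], [0.994, -0.107, -0.001], [-0.001, -0.002, -1.0]]
contact_force: [-0.1, 0.4, -1.4]
grip_width: 0.479
gripper_force: 39.6
```

Call:
arm_command(deltas=[0, 0, 0, 0, 0, -0.843, 0, 0, 0, 0, 0, -0.843, 0, 0, 0, 0, 0, -0.843, 0, 0, 0, 0, 0, -0.843, 0, 0, 0, 0, 0, -0.843, 0, 0, 0, 0, 0, -0.843, 0, 0, 0, 0, 0, -0.843, 0, 0, 0, 0, 0, -0.843, 0, 0, 0, 0, 0, -0.843, 0, 0, 0, 0, 0, -0.843])

```text
time: 6.4
position: [0.339, 0.1387, 0.0371]
tcp_rot: [[-1.0, -0.006, -0.001], [-0.006, 1.0, -0.0], [0.001, -0.0, -1.0]]
contact_force: [-0.2, -0.4, -1.5]
grip_width: 0.479
gripper_force: 39.6
```

```bash
python3 -c "
from h import *
plan((.335,.14,.0375,180.6),(.335,.14,.0135,180.6),(.37,.14,.0135,180.6))
im=snap('side','s.png');print(px('side',[[.34,.14,.04],[.46,.04,.03]]))
b=cv2.resize(cv2.imread('pics/s.png')[150:390,200:520],(800,600));cv2.imwrite('pics/s2.png',b)"
```

```text
t6.4 [0.339  0.1387 0.0371] yaw -179.7 q6 -1.22 tilt [-0.0009 -0.0004]
[ 0.011  0.004 -0.001] wz -1.0 rows 11 
[-0.008  0.008 -0.001] wz -1.0 rows 11 
[-0.004 -0.01  -0.001] wz -1.0 rows 11 
[ 0.002  0.    -0.   ] wz -0.144 rows 2 end
[-0.   0.   0.2] wz -0.0 rows 1 end
[-0.292 -0.003 -0.   ] wz -0.0 rows 1 end
[[415.88328745 300.19218261]
 [362.81392409 265.3533318 ]]
```

View pics/s2.png

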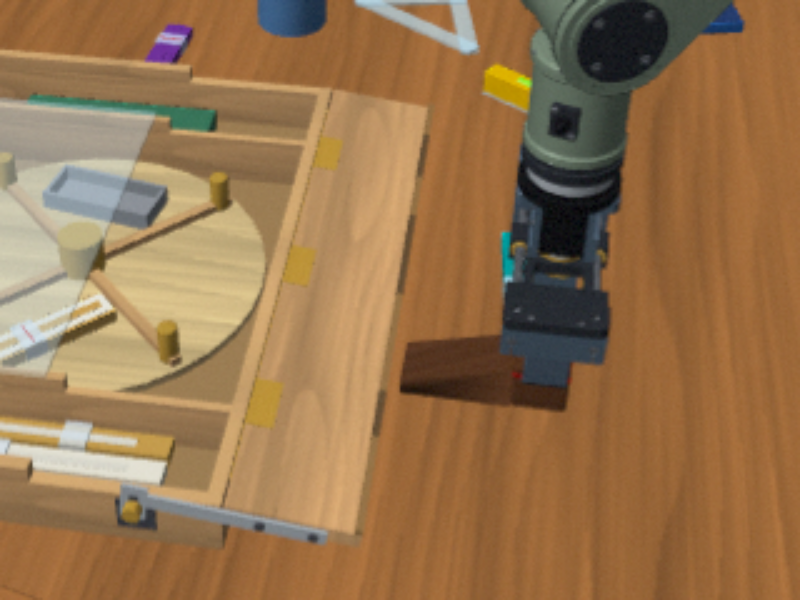

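Call:
arm_command(deltas=[0, 0, 0.19, 0, 0, 0, 0, 0, 0.19, 0, 0, 0])

```text
time: 6.7
position: [0.3387, 0.1386, 0.0141]
tcp_rot: [[-1.0, -0.007, -0.002], [-0.007, 1.0, -0.001], [0.002, -0.001, -1.0]]
contact_force: [-0.9, 0.4, -1.8]
grip_width: 0.478
gripper_force: 40.0
```

Call:
arm_command(deltas=[-0.06, 0, 0, 0, 0, 0, -0.12, 0, 0, 0, 0, 0, -0.18, 0, 0, 0, 0, 0, -0.2, 0, 0, 0, 0, 0])

```text
time: 7.2
position: [0.3643, 0.1392, 0.0149]
tcp_rot: [[-1.0, -0.01, 0.001], [-0.01, 1.0, 0.0], [-0.001, 0.0, -1.0]]
contact_force: [-0.4, 1.1, -2.0]
grip_width: 0.476
gripper_force: 40.0
```

Call:
arm_command(deltas=[-0.06, 0, 0, 0, 0, 0, -0.12, 0, 0, 0, 0, 0, -0.18, 0, 0, 0, 0, 0, -0.24, 0, 0, 0, 0, 0, -0.27, 0, 0, 0, 0, 0])

```text
time: 7.82
position: [0.3962, 0.1394, 0.0145]
tcp_rot: [[-1.0, -0.01, -0.0], [-0.01, 1.0, -0.0], [0.0, -0.0, -1.0]]
contact_force: [-2.4, -0.7, -4.0]
grip_width: 0.48
gripper_force: 40.0
```

Call:
arm_command(deltas=[0, 0, 0, 0, 0, 0, 0, 0, 0, 0, 0, 0, 0, 0, 0, 0, 0, 0], hand=0.8)

```text
time: 8.2
position: [0.3966, 0.1396, 0.0152]
tcp_rot: [[-1.0, -0.01, 0.002], [-0.01, 1.0, 0.0], [-0.002, 0.0, -1.0]]
contact_force: [-0.6, 0.3, -0.3]
grip_width: 0.773
gripper_force: 0.0
```

Call:
arm_command(deltas=[0, 0, -0.5, 0, 0, 0, 0, 0, -0.5, 0, 0, 0, 0.46, 0, -0.5, 0, 0, 0, 0.46, 0, -0.5, 0, 0, 0])

```text
time: 8.7
position: [0.3358, 0.1376, 0.0736]
tcp_rot: [[-1.0, -0.011, -0.005], [-0.011, 1.0, -0.002], [0.005, -0.002, -1.0]]
contact_force: [0.1, 0.5, -0.3]
grip_width: 0.797
gripper_force: 0.0
```

Call:
arm_command(deltas=[0, 0, 0, 0, 0, 0, 0, 0, 0, 0, 0, 0, 0, 0, 0.5, 0, 0, 0, 0, 0, 0.5, 0, 0, 0, 0, 0, 0.5, 0, 0, 0], hand=0)

```text
time: 9.32
position: [0.3417, 0.1391, 0.0155]
tcp_rot: [[-1.0, -0.01, 0.001], [-0.01, 1.0, 0.0], [-0.001, 0.0, -1.0]]
contact_force: [0.3, 0.3, -0.0]
grip_width: 0.283
gripper_force: 0.0
```

Call:
arm_command(deltas=[-0.06, 0, 0, 0, 0, 0, -0.12, 0, 0, 0, 0, 0, -0.16, 0, 0, 0, 0, 0, -0.2, 0, 0, 0, 0, 0])

```text
time: 9.82
position: [0.3616, 0.1383, 0.0146]
tcp_rot: [[-1.0, -0.01, -0.006], [-0.01, 1.0, -0.002], [0.006, -0.002, -1.0]]
contact_force: [-7.2, -0.3, 3.7]
grip_width: 0.008
gripper_force: 3.5
```

Call:
arm_command(deltas=[-0.03, 0, 0, 0, 0, 0, -0.06, 0, 0, 0, 0, 0, -0.09, 0, 0, 0, 0, 0, -0.11, 0, 0, 0, 0, 0])

```text
time: 10.32
position: [0.3748, 0.1384, 0.0145]
tcp_rot: [[-1.0, -0.01, -0.006], [-0.01, 1.0, -0.002], [0.006, -0.002, -1.0]]
contact_force: [-6.6, -0.5, 4.4]
grip_width: 0.003
gripper_force: 3.3
```

Call:
arm_command(deltas=[-0.03, 0, 0, 0, 0, 0, -0.06, 0, 0, 0, 0, 0, -0.06, 0, 0, 0, 0, 0])

```text
time: 10.7
position: [0.3829, 0.1387, 0.0144]
tcp_rot: [[-1.0, -0.01, -0.004], [-0.01, 1.0, -0.001], [0.004, -0.001, -1.0]]
contact_force: [-5.9, -0.7, 1.9]
grip_width: 0.004
gripper_force: 2.7
```

Call:
arm_command(deltas=[-0.03, 0, 0, 0, 0, 0, -0.04, 0, 0, 0, 0, 0, -0.04, 0, 0, 0, 0, 0])

```text
time: 11.08
position: [0.3839, 0.1383, 0.0141]
tcp_rot: [[-1.0, -0.009, -0.012], [-0.009, 1.0, -0.002], [0.012, -0.002, -1.0]]
contact_force: [-12.7, 1.4, 8.2]
grip_width: 0.008
gripper_force: 6.4
```

Call:
arm_command(deltas=[-0.03, 0, 0, 0, 0, 0, -0.04, 0, 0, 0, 0, 0, -0.04, 0, 0, 0, 0, 0])

```text
time: 11.45
position: [0.3841, 0.1378, 0.0136]
tcp_rot: [[-1.0, -0.008, -0.021], [-0.008, 1.0, -0.003], [0.021, -0.003, -1.0]]
contact_force: [-20.6, 3.6, 14.7]
grip_width: 0.003
gripper_force: 10.6
```

Call:
arm_command(deltas=[-0.04, 0, 0, 0, 0, 0, -0.05, 0, 0, 0, 0, 0, -0.05, 0, 0, 0, 0, 0])

```text
time: 11.82
position: [0.3842, 0.1371, 0.0131]
tcp_rot: [[-0.999, -0.007, -0.032], [-0.007, 1.0, -0.005], [0.032, -0.005, -0.999]]
contact_force: [-30.6, 5.5, 22.6]
grip_width: 0.006
gripper_force: 16.1
```

Call:
arm_command(deltas=[0.1, 0, 0, 0, 0, 0, 0.22, 0, 0, 0, 0, 0, 0.22, 0, 0, 0, 0, 0, 0.02, 0, 0, 0, 0, 0, 0.0, 0, 0, 0, 0, 0, 0, 0, 0, 0, 0, 0])

```text
time: 12.58
position: [0.3853, 0.1371, 0.0129]
tcp_rot: [[-0.999, -0.007, -0.032], [-0.007, 1.0, -0.005], [0.032, -0.005, -0.999]]
contact_force: [-29.9, 4.4, 20.2]
grip_width: 0.004
gripper_force: 15.1
```

Call:
arm_command(deltas=[0.22, 0, 0, 0, 0, 0, 0.22, 0, 0, 0, 0, 0, 0.02, 0, 0, 0, 0, 0, -0.02, 0, 0, 0, 0, 0, -0.02, 0, 0, 0, 0, 0])

```text
time: 13.2
position: [0.3853, 0.137, 0.0126]
tcp_rot: [[-0.999, -0.006, -0.038], [-0.006, 1.0, -0.006], [0.038, -0.005, -0.999]]
contact_force: [-36.8, 6.6, 24.7]
grip_width: 0.002
gripper_force: 18.5
```

Call:
arm_command(deltas=[0.3, 0, 0, 0, 0, 0, 0.4, 0, 0, 0, 0, 0, 0.4, 0, -0.8, 0, 0, 0, 0.4, 0, -0.8, 0, 0, 0])

```text
time: 13.7
position: [0.3588, 0.1399, 0.1139]
tcp_rot: [[-1.0, -0.01, 0.007], [-0.01, 1.0, 0.002], [-0.007, 0.002, -1.0]]
contact_force: [1.0, 0.2, -0.0]
grip_width: 0.003
gripper_force: 0.0
```

```bash
python3 -c "
from h import *
im=snap('side','s3.png');plan()
b=cv2.resize(cv2.imread('pics/s3.png')[210:390,300:540],(800,600));cv2.imwrite('pics/s4.png',b)"
```

```text
t13.8 [0.3612 0.1408 0.1172] yaw -179.4 q6 -1.24 tilt [0.0136 0.0044]
```

View pics/s4.png

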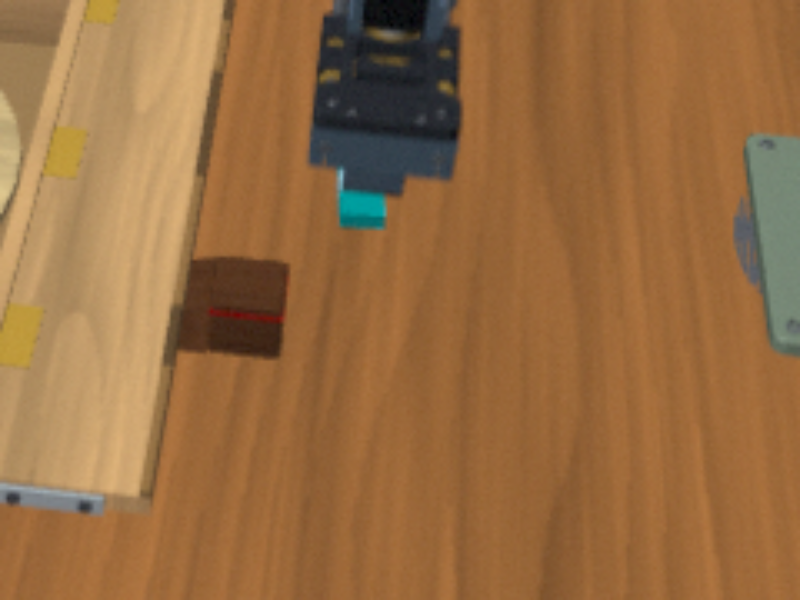

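The wedge is in and upright under a level lid (head at crop 240,305), released. Now turn the carousel +90° by pushing the front-left knob along its arc.

```bash
python3 -c "
from h import *
plan((.646,.182,.12,-179.4),(.646,.182,.044,-179.4))
for a in (135,143,151,159,167,175,183,191,198,202):
  t=np.radians(a)+.01; q=np.array([.75+.148*np.cos(t),.045+.148*np.sin(t)+.022]); print(a,q.round(4),'tx %.2f ty %.2f'%(-(q[0]-.646)/.12,(q[1]-.182)/.12))
"
```

```text
t13.8 [0.3612 0.1408 0.1172] yaw -179.4 q6 -1.24 tilt [0.0136 0.0044]
[-1.     0.134 -0.01 ] wz -0.0 rows 2 
[-1.     0.134 -0.01 ] wz -0.0 rows 2 
[-0.377  0.051 -0.004] wz -0.0 rows 1 end
[-0.     0.     0.633] wz -0.0 rows 2 end
135 [0.6443 0.1706] tx 0.01 ty -0.09
143 [0.6309 0.1549] tx 0.13 ty -0.23
151 [0.6198 0.1375] tx 0.22 ty -0.37
159 [0.6113 0.1187] tx 0.29 ty -0.53
167 [0.6055 0.0988] tx 0.34 ty -0.69
175 [0.6024 0.0784] tx 0.36 ty -0.86
183 [0.6023 0.0578] tx 0.36 ty -1.04
191 [0.605  0.0373] tx 0.34 ty -1.21
198 [0.6097 0.0199] tx 0.30 ty -1.35
202 [0.6133 0.0102] tx 0.27 ty -1.43
```

Call:
arm_command(deltas=[-1, 0.13, 0, 0, 0, 0, -1, 0.13, 0, 0, 0, 0, -1, 0.13, 0, 0, 0, 0])

```text
time: 14.12
position: [0.4813, 0.1566, 0.1109]
tcp_rot: [[-1.0, -0.009, 0.006], [-0.009, 1.0, 0.001], [-0.006, 0.001, -1.0]]
contact_force: [-0.4, 0.3, 0.5]
grip_width: 0.003
gripper_force: 0.0
```

Call:
arm_command(deltas=[-1, 0.13, 0, 0, 0, 0, -1, 0.13, 0, 0, 0, 0, -1, 0.13, 0, 0, 0, 0])

```text
time: 14.5
position: [0.5989, 0.1729, 0.1099]
tcp_rot: [[-1.0, -0.009, 0.003], [-0.009, 1.0, 0.0], [-0.003, 0.0, -1.0]]
contact_force: [-0.7, 0.3, 0.0]
grip_width: 0.001
gripper_force: 0.0
```

Call:
arm_command(deltas=[-0.37, 0.05, 0, 0, 0, 0, -0.37, 0.05, 0, 0, 0, 0, -0.37, 0.05, 0, 0, 0, 0])

```text
time: 14.88
position: [0.6377, 0.1788, 0.1105]
tcp_rot: [[-1.0, -0.01, -0.001], [-0.01, 1.0, -0.0], [0.001, -0.0, -1.0]]
contact_force: [0.4, 0.0, 0.4]
grip_width: 0.006
gripper_force: 0.0
```

```bash
python3 -c "
from h import *
plan((.646,.182,.12,-179.4),(.646,.182,.044,-179.4))"
```

```text
t14.9 [0.6377 0.1788 0.1105] yaw -179.4 q6 -1.32 tilt [-0.0015 -0.0005]
[-0.069  0.026 -0.079] wz -0.0 rows 1 end
[-0.     0.     0.633] wz -0.0 rows 2 end
```

Call:
arm_command(deltas=[-0.07, 0.03, 0.3, 0, 0, 0, -0.07, 0.03, 0.55, 0, 0, 0, -0.07, 0.03, 0.55, 0, 0, 0, -0.07, 0.03, 0.55, 0, 0, 0])

```text
time: 15.38
position: [0.6476, 0.1829, 0.0463]
tcp_rot: [[-1.0, -0.01, 0.002], [-0.01, 1.0, 0.0], [-0.002, 0.0, -1.0]]
contact_force: [0.5, -0.4, 0.3]
grip_width: 0.005
gripper_force: 0.0
```

Call:
arm_command(deltas=[0.01, -0.09, 0, 0, 0, 0, 0.07, -0.16, 0, 0, 0, 0, 0.13, -0.23, 0, 0, 0, 0, 0.18, -0.3, 0, 0, 0, 0, 0.22, -0.37, 0, 0, 0, 0, 0.26, -0.45, 0, 0, 0, 0, 0.29, -0.53, 0, 0, 0, 0, 0.34, -0.69, 0, 0, 0, 0, 0.36, -0.86, 0, 0, 0, 0, 0.36, -0.86, 0, 0, 0, 0])

```text
time: 16.62
position: [0.6051, 0.0772, 0.0448]
tcp_rot: [[-1.0, -0.008, -0.0], [-0.008, 1.0, -0.0], [0.0, -0.0, -1.0]]
contact_force: [0.5, -0.0, -0.3]
grip_width: 0.006
gripper_force: 0.0
```

Call:
arm_command(deltas=[0, -0.09, 0, 0, 0, 0, 0, -0.18, 0, 0, 0, 0, -0.01, -0.27, 0, 0, 0, 0, -0.02, -0.35, 0, 0, 0, 0, -0.06, -0.49, 0, 0, 0, 0, -0.09, -0.57, 0, 0, 0, 0, -0.09, -0.57, 0, 0, 0, 0])

```text
time: 17.5
position: [0.6171, 0.0099, 0.0447]
tcp_rot: [[-1.0, -0.009, 0.0], [-0.009, 1.0, 0.0], [-0.0, 0.0, -1.0]]
contact_force: [0.1, -0.2, 0.1]
grip_width: 0.003
gripper_force: 0.0
```

Call:
arm_command(deltas=[0, 0.3, 0, 0, 0, 0, 0, 0.3, -1, 0, 0, 0, 0, 0.3, -1, 0, 0, 0, 0, 0.3, -1, 0, 0, 0])

```text
time: 18.0
position: [0.6195, 0.0476, 0.1704]
tcp_rot: [[-1.0, -0.011, 0.011], [-0.011, 1.0, 0.001], [-0.011, 0.001, -1.0]]
contact_force: [0.2, -0.1, -0.1]
grip_width: 0.006
gripper_force: 0.0
```

Call:
arm_command(deltas=[1, 0.8, 0, 0, 0, 0, 1, 0.8, 0, 0, 0, 0, 1, 0.8, 0, 0, 0, 0])

```text
time: 18.38
position: [0.4918, 0.1429, 0.1635]
tcp_rot: [[-1.0, -0.012, -0.003], [-0.012, 1.0, -0.0], [0.004, -0.0, -1.0]]
contact_force: [0.3, 0.1, 0.1]
grip_width: 0.001
gripper_force: 0.0
```

```bash
python3 -c "
from h import *
im=snap('top','t2.png');plan()
b=cv2.resize(cv2.imread('pics/t2.png')[85:295,170:450],(800,600),interpolation=3);cv2.imwrite('pics/t2c.png',b)"
```

```text
t18.4 [0.4896 0.1442 0.1636] yaw -179.3 q6 -1.32 tilt [-0.0059  0.001 ]
```

View pics/t2c.png

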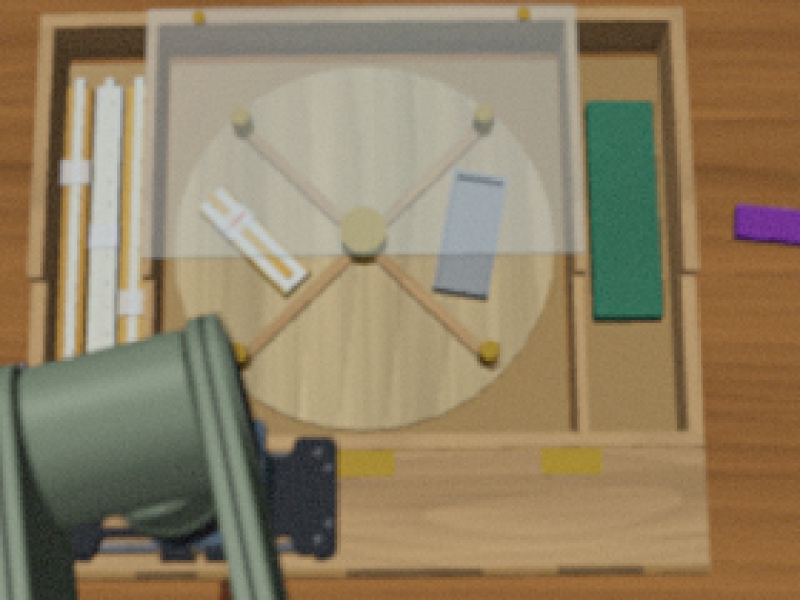

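Carousel is unchanged (rule crop 255,240; knobs at 240,352 and 487,352): the push slipped off. I'll retry lower, in smaller steps.

```bash
python3 -c "
from h import *
plan((.60,.18,.15,-179.4),(.646,.182,.08,-179.4),(.646,.182,.036,-179.4))"
```

```text
t18.4 [0.4896 0.1442 0.1636] yaw -179.3 q6 -1.32 tilt [-0.0059  0.001 ]
[-0.923  0.287  0.113] wz 0.001 rows 2 end
[-0.383  0.013  0.583] wz -0.0 rows 2 end
[-0.     0.     0.367] wz -0.0 rows 1 end
```

Call:
arm_command(deltas=[-0.92, 0.29, 0.11, 0, 0, 0, -0.92, 0.29, 0.11, 0, 0, 0, -0.92, 0.29, 0.11, 0, 0, 0])

```text
time: 18.8
position: [0.6076, 0.1782, 0.1484]
tcp_rot: [[-1.0, -0.011, -0.002], [-0.011, 1.0, -0.001], [0.002, -0.001, -1.0]]
contact_force: [-0.6, -0.5, 0.1]
grip_width: 0.002
gripper_force: 0.0
```

Call:
arm_command(deltas=[-0.38, 0.01, 0.58, 0, 0, 0, -0.38, 0.01, 0.58, 0, 0, 0, -0.38, 0.01, 0.95, 0, 0, 0, -0.38, 0.01, 0.95, 0, 0, 0])

```text
time: 19.3
position: [0.6474, 0.1781, 0.0343]
tcp_rot: [[-1.0, -0.01, -0.009], [-0.01, 1.0, -0.002], [0.009, -0.002, -1.0]]
contact_force: [0.6, -1.6, -0.2]
grip_width: 0.005
gripper_force: 0.0
```

Call:
arm_command(deltas=[0.01, -0.05, 0, 0, 0, 0, 0.01, -0.09, 0, 0, 0, 0, 0.01, -0.09, 0, 0, 0, 0])

```text
time: 19.68
position: [0.6507, 0.168, 0.0394]
tcp_rot: [[-1.0, -0.01, 0.003], [-0.01, 1.0, 0.0], [-0.003, 0.0, -1.0]]
contact_force: [-0.4, -0.0, 0.3]
grip_width: 0.006
gripper_force: 0.0
```

Call:
arm_command(deltas=[0.04, -0.05, 0, 0, 0, 0, 0.06, -0.07, 0, 0, 0, 0])

```text
time: 19.92
position: [0.6426, 0.1596, 0.0379]
tcp_rot: [[-1.0, -0.01, 0.001], [-0.01, 1.0, 0.0], [-0.001, 0.0, -1.0]]
contact_force: [-0.0, 1.5, -0.3]
grip_width: -0.001
gripper_force: 0.2
```

Call:
arm_command(deltas=[0.04, -0.05, 0, 0, 0, 0, 0.06, -0.08, 0, 0, 0, 0])

```text
time: 20.18
position: [0.6357, 0.1501, 0.0379]
tcp_rot: [[-1.0, -0.01, 0.001], [-0.01, 1.0, 0.0], [-0.001, 0.0, -1.0]]
contact_force: [0.7, 1.0, 0.9]
grip_width: 0.006
gripper_force: 0.9
```

Call:
arm_command(deltas=[0.03, -0.05, 0, 0, 0, 0, 0.05, -0.08, 0, 0, 0, 0])

```text
time: 20.42
position: [0.6299, 0.1403, 0.0378]
tcp_rot: [[-1.0, -0.01, 0.001], [-0.01, 1.0, 0.0], [-0.001, 0.0, -1.0]]
contact_force: [0.4, 0.7, 1.3]
grip_width: 0.001
gripper_force: 1.1
```

Contact is felt (finger about 8 mm half-thick). I'll recompute the arc with that offset.

```bash
python3 -c "
from h import *
p=np.array(read_state()['position']); b=p
for a in (152,157,162,167,172,177,182,187,192,197,202,207,212):
  t=np.radians(a)+.01; q=np.array([.75+.148*np.cos(t),.045+.148*np.sin(t)+.016]); print(a,q.round(4),'tx %.2f ty %.2f'%(-(q[0]-b[0])/.12,(q[1]-b[1])/.12))
  if a==182:b=q
"
```

```text
152 [0.6186 0.1292] tx 0.09 ty -0.09
157 [0.6132 0.1175] tx 0.14 ty -0.19
162 [0.6088 0.1053] tx 0.18 ty -0.29
167 [0.6055 0.0928] tx 0.20 ty -0.40
172 [0.6032 0.0801] tx 0.22 ty -0.50
177 [0.6021 0.0673] tx 0.23 ty -0.61
182 [0.6021 0.0544] tx 0.23 ty -0.72
187 [0.6033 0.0415] tx -0.01 ty -0.11
192 [0.6055 0.0288] tx -0.03 ty -0.21
197 [0.6089 0.0163] tx -0.06 ty -0.32
202 [0.6133 0.0042] tx -0.09 ty -0.42
207 [ 0.6188 -0.0075] tx -0.14 ty -0.52
212 [ 0.6253 -0.0187] tx -0.19 ty -0.61
```

Call:
arm_command(deltas=[0.09, -0.09, 0, 0, 0, 0, 0.14, -0.19, 0, 0, 0, 0, 0.18, -0.29, 0, 0, 0, 0])

```text
time: 20.8
position: [0.6075, 0.1044, 0.0372]
tcp_rot: [[-1.0, -0.01, -0.001], [-0.01, 1.0, -0.001], [0.001, -0.0, -1.0]]
contact_force: [-0.3, -0.7, 0.1]
grip_width: 0.004
gripper_force: 0.0
```

Call:
arm_command(deltas=[0.02, -0.11, 0, 0, 0, 0, 0.04, -0.21, 0, 0, 0, 0, 0.05, -0.32, 0, 0, 0, 0, 0.05, -0.43, 0, 0, 0, 0])

```text
time: 21.3
position: [0.6031, 0.0529, 0.0375]
tcp_rot: [[-1.0, -0.01, 0.0], [-0.01, 1.0, -0.0], [-0.0, -0.0, -1.0]]
contact_force: [0.3, 0.2, 0.7]
grip_width: 0.005
gripper_force: 0.0
```

Call:
arm_command(deltas=[-0.01, -0.11, 0, 0, 0, 0, -0.03, -0.21, 0, 0, 0, 0, -0.06, -0.32, 0, 0, 0, 0, -0.09, -0.42, 0, 0, 0, 0, -0.14, -0.52, 0, 0, 0, 0])

```text
time: 21.92
position: [0.6209, -0.0091, 0.0375]
tcp_rot: [[-1.0, -0.01, 0.0], [-0.01, 1.0, -0.0], [-0.0, -0.0, -1.0]]
contact_force: [-0.2, 0.5, -1.1]
grip_width: 0.003
gripper_force: 0.0
```

Call:
arm_command(deltas=[0, 0.1, -0.3, 0, 0, 0, 0, 0.3, -1, 0, 0, 0, 0, 0.3, -1, 0, 0, 0, 0, 0.3, -1, 0, 0, 0])

```text
time: 22.42
position: [0.6218, 0.0278, 0.1598]
tcp_rot: [[-1.0, -0.011, 0.005], [-0.011, 1.0, -0.0], [-0.005, -0.0, -1.0]]
contact_force: [-0.1, -1.4, -0.5]
grip_width: 0.002
gripper_force: 0.0
```

Call:
arm_command(deltas=[1, 0.8, 0, 0, 0, 0, 1, 0.8, 0, 0, 0, 0, 1, 0.8, 0, 0, 0, 0])

```text
time: 22.8
position: [0.4955, 0.1229, 0.1554]
tcp_rot: [[-1.0, -0.011, -0.005], [-0.011, 1.0, -0.001], [0.005, -0.001, -1.0]]
contact_force: [0.7, -0.2, 0.1]
grip_width: 0.004
gripper_force: 0.0
```

Call:
arm_command(deltas=[0.2, 0.9, 0, 0, 0, 0, 0.2, 0.9, 0, 0, 0, 0, 0.2, 0.9, 0, 0, 0, 0], hand=0.8)

```text
time: 23.18
position: [0.4726, 0.2319, 0.1556]
tcp_rot: [[-1.0, -0.014, -0.003], [-0.014, 1.0, -0.001], [0.003, -0.001, -1.0]]
contact_force: [0.2, -0.8, -0.0]
grip_width: 0.3
gripper_force: 0.0
```

```bash
python3 -c "
from h import *
im=snap('top','t3.png');plan()
b=cv2.resize(cv2.imread('pics/t3.png')[85:295,170:450],(800,600),interpolation=3);cv2.imwrite('pics/t3c.png',b)"
```

```text
t23.2 [0.473  0.2303 0.1557] yaw -179.3 q6 -1.15 tilt [-0.0029 -0.002 ]
```

View pics/t3c.png

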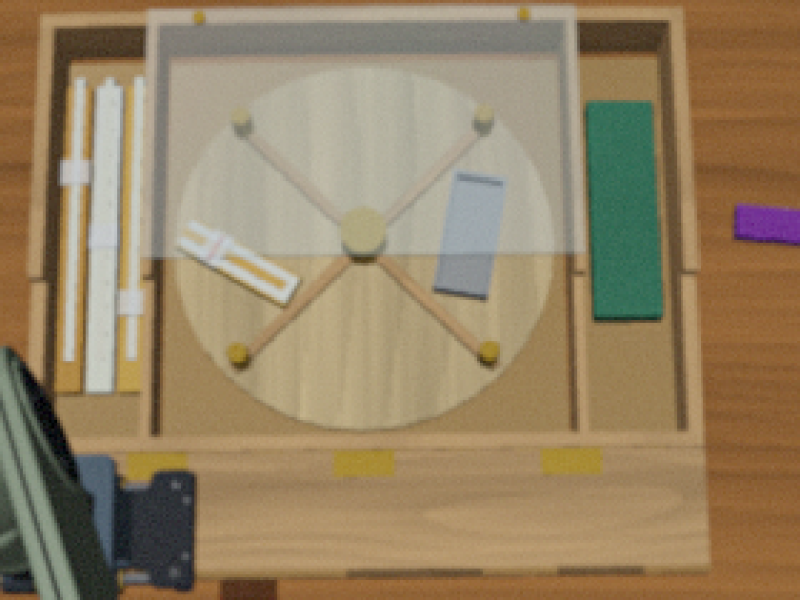

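The rule (crop 238,262) shifted about 2 cm, but the carousel is still at 0, so flat pushing slips off the knob. I'll straddle the knob with the fingers instead and lead it round.

```bash
python3 -c "
from h import *
plan((.6445,.148,.12,-179.4),(.6445,.148,.036,-179.4))
b=None
for a in (135,142,149,156,163,170,177,184,191,198,205,212,219,225):
  t=np.radians(a)+.01; q=np.array([.75+.148*np.cos(t),.045+.148*np.sin(t)]); 
  if b is None:b=q
  print(a,q.round(4),'tx %.2f ty %.2f'%(-(q[0]-b[0])/.12,(q[1]-b[1])/.12))
  if a==177:b=q
"
```

```text
t23.2 [0.473  0.2303 0.1557] yaw -179.3 q6 -1.15 tilt [-0.0029 -0.002 ]
[-1.    -0.496  0.209] wz 0.001 rows 3 
[-0.42  -0.208  0.088] wz 0.0 rows 1 end
[-0.   0.   0.7] wz -0.0 rows 2 end
135 [0.6443 0.1486] tx -0.00 ty 0.00
142 [0.6325 0.1349] tx 0.10 ty -0.11
149 [0.6224 0.12  ] tx 0.18 ty -0.24
156 [0.6142 0.1038] tx 0.25 ty -0.37
163 [0.608  0.0869] tx 0.30 ty -0.51
170 [0.604  0.0692] tx 0.34 ty -0.66
177 [0.6021 0.0513] tx 0.35 ty -0.81
184 [0.6025 0.0332] tx -0.00 ty -0.15
191 [0.605  0.0153] tx -0.02 ty -0.30
198 [ 0.6097 -0.0021] tx -0.06 ty -0.45
205 [ 0.6165 -0.0189] tx -0.12 ty -0.58
212 [ 0.6253 -0.0347] tx -0.19 ty -0.72
219 [ 0.6359 -0.0493] tx -0.28 ty -0.84
225 [ 0.6464 -0.0607] tx -0.37 ty -0.93
```

Call:
arm_command(deltas=[-1, -0.5, 0.21, 0, 0, 0, -1, -0.5, 0.21, 0, 0, 0, -1, -0.5, 0.21, 0, 0, 0, -1, -0.5, 0.21, 0, 0, 0], hand=0.5)

```text
time: 23.72
position: [0.5942, 0.1696, 0.1309]
tcp_rot: [[-1.0, -0.007, -0.003], [-0.007, 1.0, -0.001], [0.003, -0.001, -1.0]]
contact_force: [0.0, 0.7, 0.3]
grip_width: 0.499
gripper_force: 0.0
```

Call:
arm_command(deltas=[-0.42, -0.21, 0.09, 0, 0, 0, -0.42, -0.21, 0.09, 0, 0, 0, -0.42, -0.21, 0.09, 0, 0, 0])

```text
time: 24.1
position: [0.6438, 0.1472, 0.1216]
tcp_rot: [[-1.0, -0.01, -0.002], [-0.01, 1.0, 0.0], [0.002, 0.0, -1.0]]
contact_force: [-0.1, 1.1, 0.1]
grip_width: 0.498
gripper_force: 0.0
```

```bash
python3 -c "
from h import *
plan((.6445,.148,.12,-179.4),(.6445,.148,.036,-179.4))"
```

```text
t24.1 [0.6438 0.1472 0.1216] yaw -179.4 q6 -1.37 tilt [-0.0016  0.0001]
[-0.006  0.007  0.013] wz -0.0 rows 0 end
[-0.   0.   0.7] wz -0.0 rows 2 end
```

Call:
arm_command(deltas=[-0.01, 0.01, 0.4, 0, 0, 0, -0.01, 0.01, 0.71, 0, 0, 0, -0.01, 0.01, 0.71, 0, 0, 0])

```text
time: 24.48
position: [0.6428, 0.1484, 0.0342]
tcp_rot: [[-1.0, -0.012, -0.007], [-0.011, 1.0, -0.001], [0.007, -0.001, -1.0]]
contact_force: [-0.4, -0.0, 0.3]
grip_width: 0.499
gripper_force: 0.0
```

Call:
arm_command(deltas=[0, 0, 0, 0, 0, 0, 0, 0, 0, 0, 0, 0, 0, 0, 0, 0, 0, 0, 0, 0, 0, 0, 0, 0], hand=0, squeeze=4)

```text
time: 24.98
position: [0.6475, 0.1485, 0.0379]
tcp_rot: [[-1.0, -0.01, 0.003], [-0.01, 1.0, 0.001], [-0.003, 0.001, -1.0]]
contact_force: [-0.2, 1.3, 4.6]
grip_width: 0.093
gripper_force: 2.2
```

Call:
arm_command(deltas=[0.05, -0.05, 0, 0, 0, 0, 0.1, -0.11, 0, 0, 0, 0, 0.14, -0.17, 0, 0, 0, 0, 0.18, -0.24, 0, 0, 0, 0, 0.25, -0.37, 0, 0, 0, 0])

```text
time: 25.6
position: [0.6183, 0.1037, 0.0378]
tcp_rot: [[-1.0, -0.011, 0.004], [-0.011, 1.0, 0.001], [-0.004, 0.001, -1.0]]
contact_force: [2.0, 1.0, 5.7]
grip_width: 0.008
gripper_force: 2.9
```

Call:
arm_command(deltas=[0.05, -0.14, 0, 0, 0, 0, 0.09, -0.29, 0, 0, 0, 0, 0.1, -0.44, 0, 0, 0, 0])

```text
time: 25.98
position: [0.6057, 0.0499, 0.0377]
tcp_rot: [[-1.0, -0.01, 0.002], [-0.01, 1.0, 0.001], [-0.002, 0.001, -1.0]]
contact_force: [-0.3, 1.7, 6.8]
grip_width: 0.007
gripper_force: 3.8
```

Call:
arm_command(deltas=[0, -0.15, 0, 0, 0, 0, -0.02, -0.3, 0, 0, 0, 0, -0.06, -0.45, 0, 0, 0, 0])

```text
time: 26.35
position: [0.6135, -0.0044, 0.0378]
tcp_rot: [[-1.0, -0.01, 0.002], [-0.01, 1.0, -0.0], [-0.002, -0.0, -1.0]]
contact_force: [0.5, 0.9, 7.7]
grip_width: 0.006
gripper_force: 3.6
```

```bash
python3 -c "
from h import *
print(px('side',[[.6455,.1485,.058],[.6455,.1485,.022],[.6455,-.06,.058]]),px('top',[[.6455,.1485,.058]]))
t=cv2.imread('pics/top0.png');s=cv2.imread('pics/side0.png')
for n,im,(u,v) in (('t',t,(254,209)),('s',s,(267,287)),('s2',s,(288,227))):
  h=cv2.cvtColor(im,cv2.COLOR_BGR2HSV)[v-12:v+13,u-12:u+13].astype(int)
  m=(h[...,1]>150)&(h[...,0]<30); y,x=np.nonzero(m); print(n,len(x),x.min()+u-12,x.max()+u-12,y.min()+v-12,y.max()+v-12,x.mean()+u-12,y.mean()+v-12)
snap('side','s5.png');snap('top','t5.png')
b=cv2.resize(cv2.imread('pics/s5.png')[150:360,120:400],(800,600),interpolation=3);cv2.imwrite('pics/s5c.png',b);plan()
"
```

```text
[[267.8150237  279.35654266]
 [268.86986991 291.98499371]
 [289.48789728 219.76902531]] [[252.94305566 209.23856813]]
t 43 250 256 206 213 253.2093023255814 209.2325581395349
s 105 263 270 278 294 266.37142857142857 285.56190476190477
s2 92 284 291 219 233 287.2391304347826 225.43478260869566
t26.4 [ 0.6142 -0.0063  0.0378] yaw -179.5 q6 -1.61 tilt [ 0.0027 -0.0022]
```

View pics/s5c.png

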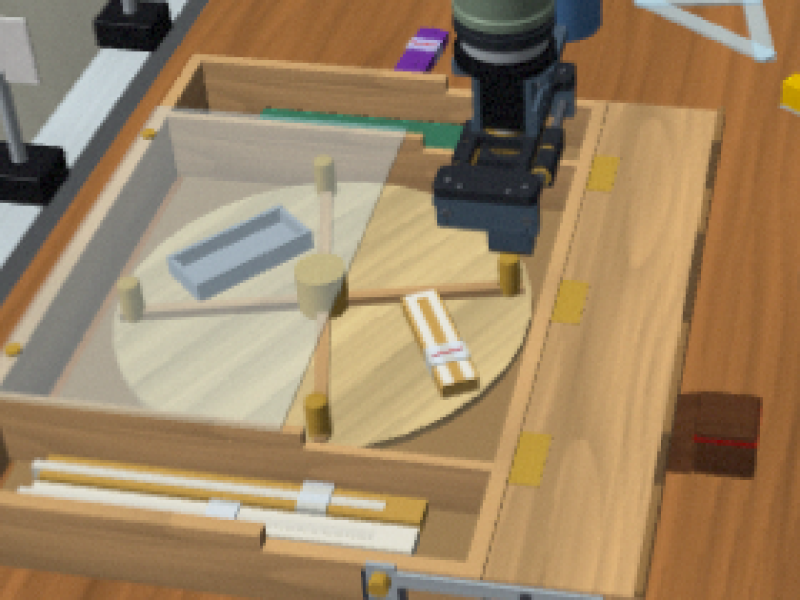

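```bash
python3 -c "
from h import *
f=lambda u,v:[120+u*.35,150+v*.35]
k=pl('side',[f(510,258),f(323,160),f(130,281),f(317,398)],.058);print(k.round(4))
d=k-[.75,.045,.058];print(np.degrees(np.arctan2(d[:,1],d[:,0])),np.hypot(d[:,0],d[:,1]))
"
```

```text
[[ 0.6091  0.0116  0.058 ]
 [ 0.792  -0.0916  0.058 ]
 [ 0.8932  0.0884  0.058 ]
 [ 0.7122  0.1901  0.058 ]]
[-166.64537338  -72.91886186   16.86737598  104.6061264 ] [0.14479288 0.14292237 0.14965926 0.14999009]
```

The side view shows the knob at ~193° (crop 510,275), past half way and resting by the fingers, with the rule now toward the front (crop 440,345). I'll ease the fingers onward along the arc so it clicks in, then check by colour mask.

Call:
arm_command(deltas=[-0.05, -0.2, 0, 0, 0, 0, -0.13, -0.37, 0, 0, 0, 0, -0.22, -0.53, 0, 0, 0, 0, -0.34, -0.7, 0, 0, 0, 0, -0.34, -0.7, 0, 0, 0, 0])

```text
time: 27.08
position: [0.6545, -0.0891, 0.035]
tcp_rot: [[-1.0, -0.008, -0.003], [-0.008, 1.0, -0.0], [0.003, -0.0, -1.0]]
contact_force: [-0.5, 0.5, -0.7]
grip_width: 0.006
gripper_force: 0.0
```

```bash
cat >> h.py <<'E'
def things(im=None):
    "tray (bluish) and rule (white) masks in the top view inside the well"
    im=np.array(read_camera("top")) if im is None else im
    i=im.astype(int); c=np.zeros(im.shape[:2],np.uint8); cv2.circle(c,(297,170),66,1,-1)
    out={}
    for n,m in (("tray",(i[...,2]>i[...,0]+12)&(i.sum(2)>300)),("rule",(i.min(2)>165))):
        m=(m&(c>0)).astype(np.uint8); k,l,st,ce=cv2.connectedComponentsWithStats(m)
        if k>1:
            j=1+st[1:,4].argmax(); y,x=np.nonzero(l==j); r=cv2.minAreaRect(np.c_[x,y].astype(np.float32))
            b=pl("top",cv2.boxPoints(r),.04 if n=="tray" else .035); e=b[1]-b[0] if np.linalg.norm(b[1]-b[0])>np.linalg.norm(b[2]-b[1]) else b[2]-b[1]
            d=b.mean(0)-[.75,.045,0]
            print(n,st[j,4],"px",np.round(r[0]),"xyz",b.mean(0).round(4),"yaw %.1f"%np.degrees(np.arctan2(e[1],e[0])),"len %.3f bay %.0f"%(np.linalg.norm(e),np.degrees(np.arctan2(d[1],d[0]))))
E
python3 -c "
from h import *
for f in ('top0','t3','t5'): print(f);things(cv2.imread('pics/'+f+'.png')[:,:,::-1])
print('now');things();plan()"
```

```text
top0
tray 360 px [335. 160.] xyz [ 0.7742 -0.0474  0.04  ] yaw -9.2 len 0.074 bay -75
rule 337 px [258. 168.] xyz [0.7562 0.1416 0.035 ] yaw -135.7 len 0.108 bay 86
t3
tray 371 px [335. 160.] xyz [ 0.7744 -0.0472  0.04  ] yaw -9.2 len 0.074 bay -75
rule 335 px [252. 174.] xyz [0.7388 0.1559 0.035 ] yaw -118.2 len 0.114 bay 96
t5
tray 502 px [313. 137.] xyz [0.8351 0.0076 0.04  ] yaw -128.3 len 0.106 bay -24
rule 111 px [271. 216.] xyz [0.6345 0.1079 0.035 ] yaw -55.2 len 0.042 bay 151
now
tray 323 px [302. 134.] xyz [0.8412 0.0355 0.04  ] yaw -100.0 len 0.071 bay -6
rule 278 px [305. 210.] xyz [0.6494 0.027  0.035 ] yaw -28.6 len 0.107 bay -170
t27.1 [ 0.6538 -0.088   0.035 ] yaw -179.5 q6 -1.73 tilt [-0.0034  0.0003]
```

Carousel has clicked: rule is in the front bay at (0.649, 0.027), yaw −28.6°. Going to fetch it.

```bash
python3 -c "
from h import *
plan((.6538,-.088,.11,180.5-360),(.649,.027,.11,151.4-360),(.649,.027,.0255,151.4-360),(.649,.027,.13,151.4-360),(.511,-.06,.13,90-360),(.511,-.06,.06,90-360))"
```

```text
t27.1 [ 0.6538 -0.088   0.035 ] yaw -179.5 q6 -1.73 tilt [-0.0034  0.0003]
[-0.     0.    -0.625] wz 0.0 rows 2 end
[ 0.032  0.959 -0.   ] wz 0.254 rows 3 end
[0.    0.    0.704] wz -0.0 rows 2 end
[ 0.     0.    -0.871] wz -0.0 rows 2 end
[ 0.558 -1.    -0.   ] wz 0.451 rows 5 
[-0.082 -0.198 -0.   ] wz 0.084 rows 1 end
[0.    0.    0.583] wz -0.0 rows 2 end
```

Call:
arm_command(deltas=[0, 0, -0.63, 0, 0, 0, 0, 0, -0.63, 0, 0, 0], hand=0.55)

```text
time: 27.38
position: [0.6563, -0.0869, 0.1157]
tcp_rot: [[-1.0, -0.011, 0.005], [-0.011, 1.0, -0.001], [-0.005, -0.001, -1.0]]
contact_force: [0.3, 0.6, 0.1]
grip_width: 0.189
gripper_force: 0.0
```

Call:
arm_command(deltas=[0.03, 0.96, 0, 0, 0, 0.254, 0.03, 0.96, 0, 0, 0, 0.254, 0.03, 0.96, 0, 0, 0, 0.254, 0.03, 0.96, 0, 0, 0, 0.254])

```text
time: 27.88
position: [0.6489, 0.029, 0.1111]
tcp_rot: [[-0.88, 0.474, -0.002], [0.474, 0.88, -0.0], [0.002, -0.001, -1.0]]
contact_force: [0.6, -0.5, 0.5]
grip_width: 0.551
gripper_force: 0.0
```

```bash
python3 -c "
from h import *
plan((.649,.027,.06,151.4),(.649,.027,.0255,151.4))"
```

```text
t27.9 [0.6489 0.029  0.1111] yaw 151.7 q6 -1.05 tilt [-0.0024 -0.0004]
[-0.009 -0.014  0.426] wz 0.002 rows 1 end
[0.    0.    0.288] wz -0.0 rows 1 end
```

Call:
arm_command(deltas=[-0.01, -0.01, 0.3, 0, 0, 0, -0.01, -0.01, 0.5, 0, 0, 0, -0.01, -0.01, 0.65, 0, 0, 0, -0.01, -0.01, 0.71, 0, 0, 0, -0.01, -0.01, 0.71, 0, 0, 0])

```text
time: 28.5
position: [0.6506, 0.0262, 0.0266]
tcp_rot: [[-0.879, 0.477, -0.0], [0.477, 0.879, -0.0], [0.0, -0.0, -1.0]]
contact_force: [0.7, 0.4, 0.2]
grip_width: 0.55
gripper_force: 0.0
```

Call:
arm_command(deltas=[0, 0, 0, 0, 0, 0, 0, 0, 0, 0, 0, 0, 0, 0, 0, 0, 0, 0, 0, 0, 0, 0, 0, 0, 0, 0, 0, 0, 0, 0], hand=0, squeeze=15)

```text
time: 29.12
position: [0.6506, 0.0264, 0.0268]
tcp_rot: [[-0.879, 0.477, 0.0], [0.477, 0.879, -0.0], [-0.0, -0.0, -1.0]]
contact_force: [-0.2, 0.5, 0.3]
grip_width: 0.034
gripper_force: 0.0
```

Call:
arm_command(deltas=[0, 0, -0.2, 0, 0, 0, 0, 0, -0.4, 0, 0, 0, 0, 0, -0.87, 0, 0, 0, 0, 0, -0.87, 0, 0, 0])

```text
time: 29.62
position: [0.6539, 0.0265, 0.1365]
tcp_rot: [[-0.879, 0.477, 0.011], [0.477, 0.879, 0.0], [-0.009, 0.005, -1.0]]
contact_force: [0.5, 0.2, -1.0]
grip_width: 0.005
gripper_force: 0.0
```

```bash
python3 -c "
from h import *
plan((.511,-.06,.13,90),(.511,-.06,.058,90));things()"
```

```text
t29.6 [0.6539 0.0265 0.1365] yaw 151.5 q6 -1.05 tilt [0.0106 0.0002]
[ 0.584 -1.     0.045] wz 0.446 rows 5 
[-0.083 -0.218  0.009] wz 0.09 rows 1 end
[0.  0.  0.6] wz -0.0 rows 2 end
tray 6 px [320. 185.] xyz [ 0.711  -0.0093  0.04  ] yaw -25.6 len 0.007 bay -126
rule 12 px [278. 167.] xyz [0.7571 0.0936 0.035 ] yaw -170.0 len 0.016 bay 82
```

Call:
arm_command(deltas=[0.9, -0.9, 0, 0, 0, 0, 0.9, -0.9, 0, 0, 0, 0, 0.9, -0.9, 0, 0, 0, 0, 0.9, -0.9, 0, 0, 0, 0], hand=0.55)

```text
time: 30.18
position: [0.5015, -0.0173, 0.1302]
tcp_rot: [[-0.878, 0.478, -0.003], [0.478, 0.878, 0.0], [0.003, -0.001, -1.0]]
contact_force: [0.7, -1.1, 0.5]
grip_width: 0.414
gripper_force: 0.0
```

```bash
python3 -c "
from h import *
snap('top','t6.png');im=snap('side','s6.png');things();plan()
a=cv2.resize(cv2.imread('pics/t6.png')[100:250,215:415],(400,300));b=cv2.resize(cv2.imread('pics/s6.png')[180:330,150:350],(400,300))
cv2.imwrite('pics/c6.png',np.hstack([a,b]))"
```

```text
tray 362 px [298. 134.] xyz [0.843  0.0435 0.04  ] yaw -100.0 len 0.089 bay -1
rule 89 px [312. 199.] xyz [0.6781 0.0103 0.035 ] yaw -29.8 len 0.038 bay -154
t30.3 [ 0.5052 -0.0168  0.1307] yaw 151.5 q6 -1.13 tilt [0.0004 0.    ]
```

View pics/c6.png

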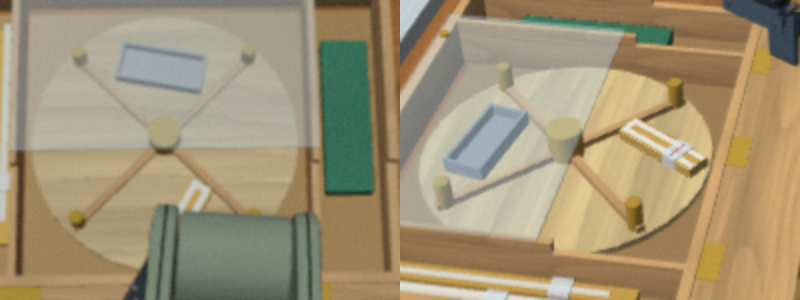

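The side view shows the rule undisturbed in the front bay (crop 665,147). The fingers closed over its top, so they end higher than assumed. I'll check the centre from the side view, then feel for the floor.

```bash
python3 -c "
from h import *
print(pl('side',[[150+265/2,180+145/2]],.035), px('side',[[.649,.027,.035]]))
plan((.6,.03,.13,151.4),(.649,.027,.09,151.4),(.649,.027,.028,151.4))"
```

```text
[[0.64211136 0.03237656 0.035     ]] [[280.04899112 250.65742356]]
t30.3 [ 0.5052 -0.0168  0.1307] yaw 151.5 q6 -1.13 tilt [0.0004 0.    ]
[-0.508  0.72   0.006] wz 0.001 rows 2 end
[-0.37   0.174  0.333] wz -0.0 rows 2 end
[0.    0.    0.517] wz -0.0 rows 1 end
```

Call:
arm_command(deltas=[-0.51, 0.72, 0, 0, 0, 0, -0.51, 0.72, 0, 0, 0, 0, -0.51, 0.72, 0, 0, 0, 0])

```text
time: 30.7
position: [0.6026, 0.0315, 0.1298]
tcp_rot: [[-0.88, 0.475, 0.001], [0.475, 0.88, 0.0], [-0.001, 0.001, -1.0]]
contact_force: [-0.9, -0.7, -0.7]
grip_width: 0.55
gripper_force: 0.0
```

Call:
arm_command(deltas=[-0.36, 0.17, 0.33, 0, 0, 0, -0.36, 0.17, 0.33, 0, 0, 0, -0.36, 0.17, 0.33, 0, 0, 0])

```text
time: 31.08
position: [0.6462, 0.0269, 0.091]
tcp_rot: [[-0.879, 0.478, -0.002], [0.478, 0.879, -0.0], [0.002, -0.001, -1.0]]
contact_force: [0.2, 0.2, 0.0]
grip_width: 0.549
gripper_force: 0.0
```

Call:
arm_command(deltas=[0, 0, 0.25, 0, 0, 0, 0, 0, 0.45, 0, 0, 0, 0, 0, 0.52, 0, 0, 0, 0, 0, 0.52, 0, 0, 0])

```text
time: 31.58
position: [0.6468, 0.027, 0.0303]
tcp_rot: [[-0.879, 0.477, 0.001], [0.477, 0.879, -0.0], [-0.001, 0.0, -1.0]]
contact_force: [-0.1, 0.3, -0.4]
grip_width: 0.55
gripper_force: 0.0
```

Call:
arm_command(deltas=[0, 0, 0.03, 0, 0, 0, 0, 0, 0.05, 0, 0, 0, 0, 0, 0.05, 0, 0, 0])

```text
time: 31.95
position: [0.6469, 0.027, 0.0233]
tcp_rot: [[-0.879, 0.478, 0.0], [0.478, 0.879, -0.0], [-0.0, 0.0, -1.0]]
contact_force: [0.4, 0.1, 0.1]
grip_width: 0.551
gripper_force: 0.0
```

```bash
python3 -c "
from h import *
plan((.648,.028,.018,151.4));snap('side','s7.png')
b=cv2.resize(cv2.imread('pics/s7.png')[180:330,200:400],(800,600),interpolation=3);cv2.imwrite('pics/s7c.png',b);s=read_state();print(s['contact_force'],px('side',[s['position']]))"
```

```text
t31.9 [0.6469 0.027  0.0233] yaw 151.5 q6 -1.05 tilt [ 0.0002 -0.0001]
[-0.004  0.011  0.044] wz 0.001 rows 1 end
[-0.69625579 -0.07062932 -0.1253515 ] [[281.17495067 254.73551818]]
```

View pics/s7c.png

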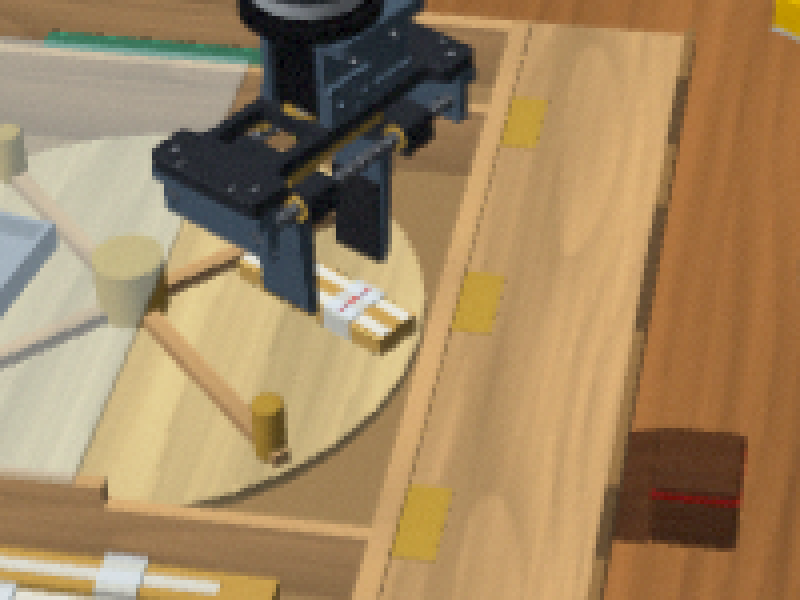

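The finger tips (crop 290,300 and 370,258) sit about 16–18 mm above the reported TCP. So I go lower, feeling for the floor.

Call:
arm_command(deltas=[0, 0, 0.04, 0, 0, 0, 0, 0, 0.08, 0, 0, 0, 0, 0, 0.08, 0, 0, 0])

```text
time: 32.38
position: [0.6464, 0.027, 0.0128]
tcp_rot: [[-0.879, 0.478, -0.001], [0.478, 0.879, -0.0], [0.001, -0.001, -1.0]]
contact_force: [-0.4, -0.5, 0.2]
grip_width: 0.549
gripper_force: 0.0
```

Call:
arm_command(deltas=[0, 0, 0.03, 0, 0, 0, 0, 0, 0.03, 0, 0, 0])

```text
time: 32.62
position: [0.6467, 0.027, 0.0096]
tcp_rot: [[-0.879, 0.477, -0.001], [0.477, 0.879, -0.0], [0.0, -0.0, -1.0]]
contact_force: [-0.3, 0.3, -0.7]
grip_width: 0.549
gripper_force: 0.0
```

Call:
arm_command(deltas=[0, 0, 0.02, 0, 0, 0, 0, 0, 0.02, 0, 0, 0])

```text
time: 32.88
position: [0.6468, 0.027, 0.0073]
tcp_rot: [[-0.879, 0.477, -0.0], [0.477, 0.879, -0.0], [0.0, -0.0, -1.0]]
contact_force: [0.1, 0.7, 0.3]
grip_width: 0.549
gripper_force: 0.0
```

Call:
arm_command(deltas=[0, 0, 0.01, 0, 0, 0, 0, 0, 0.01, 0, 0, 0, 0, 0, 0.01, 0, 0, 0, 0, 0, 0.01, 0, 0, 0, 0, 0, 0.01, 0, 0, 0], hand=0)

```text
time: 33.5
position: [0.6469, 0.027, 0.0063]
tcp_rot: [[-0.879, 0.477, -0.0], [0.477, 0.879, -0.0], [-0.0, -0.0, -1.0]]
contact_force: [-0.3, -0.2, -0.8]
grip_width: 0.33
gripper_force: 15.0
```

Call:
arm_command(deltas=[0, 0, -0.2, 0, 0, 0, 0, 0, -0.4, 0, 0, 0, 0, 0, -0.87, 0, 0, 0, 0, 0, -0.87, 0, 0, 0])

```text
time: 34.0
position: [0.6503, 0.0271, 0.116]
tcp_rot: [[-0.879, 0.477, 0.011], [0.477, 0.879, 0.0], [-0.009, 0.005, -1.0]]
contact_force: [1.1, -0.1, -1.3]
grip_width: 0.328
gripper_force: 15.0
```

```bash
python3 -c "
from h import *
plan((.511,-.06,.11,90),(.511,-.06,.045,90))"
```

```text
t34.0 [0.6503 0.0271 0.116 ] yaw 151.5 q6 -1.05 tilt [0.0107 0.0001]
[ 0.565 -1.     0.042] wz 0.45 rows 5 
[-0.083 -0.204  0.008] wz 0.086 rows 1 end
[0.    0.    0.542] wz -0.0 rows 2 end
```

Call:
arm_command(deltas=[0.56, -1, 0.04, 0, 0, 0.45, 0.56, -1, 0.04, 0, 0, 0.45, 0.56, -1, 0.04, 0, 0, 0.45, 0.56, -1, 0.04, 0, 0, 0.45, 0.56, -1, 0.04, 0, 0, 0.45, 0.56, -1, 0.04, 0, 0, 0.45])

```text
time: 34.75
position: [0.5299, -0.0463, 0.1052]
tcp_rot: [[-0.174, 0.985, -0.001], [0.985, 0.174, 0.0], [0.0, -0.001, -1.0]]
contact_force: [0.3, 0.5, 0.1]
grip_width: 0.325
gripper_force: 15.0
```

Call:
arm_command(deltas=[-0.08, -0.2, 0.01, 0, 0, 0.086, -0.08, -0.2, 0.01, 0, 0, 0.086, -0.08, -0.2, 0.01, 0, 0, 0.086])

```text
time: 35.12
position: [0.5092, -0.0598, 0.1047]
tcp_rot: [[-0.004, 1.0, 0.001], [1.0, 0.004, 0.0], [0.0, 0.001, -1.0]]
contact_force: [0.4, 0.5, -0.9]
grip_width: 0.327
gripper_force: 15.0
```

```bash
python3 -c "
from h import *
plan((.511,-.06,.040,90.6),(.511,-.06,.0345,90.6))"
```

```text
t35.1 [ 0.5092 -0.0598  0.1047] yaw 90.2 q6 -0.14 tilt [0.0007 0.0001]
[-0.002  0.015  0.539] wz -0.003 rows 2 end
[0.    0.    0.046] wz -0.0 rows 1 end
```

Call:
arm_command(deltas=[0, 0.01, 0.2, 0, 0, 0, 0, 0.01, 0.4, 0, 0, 0, 0, 0.01, 0.5, 0, 0, 0, 0, 0.01, 0.54, 0, 0, 0, 0, 0.01, 0.54, 0, 0, 0])

```text
time: 35.75
position: [0.5102, -0.0599, 0.0401]
tcp_rot: [[-0.002, 1.0, 0.001], [1.0, 0.002, -0.0], [-0.0, 0.001, -1.0]]
contact_force: [0.0, 0.2, -0.8]
grip_width: 0.327
gripper_force: 15.0
```

Call:
arm_command(deltas=[0, 0, 0.02, 0, 0, 0, 0, 0, 0.03, 0, 0, 0, 0, 0, 0.035, 0, 0, 0])

```text
time: 36.12
position: [0.5099, -0.06, 0.036]
tcp_rot: [[-0.001, 1.0, 0.001], [1.0, 0.001, -0.0], [-0.0, 0.001, -1.0]]
contact_force: [0.2, -0.2, -1.3]
grip_width: 0.328
gripper_force: 15.0
```

Call:
arm_command(deltas=[0, 0, 0.01, 0, 0, 0, 0, 0, 0.01, 0, 0, 0])

```text
time: 36.38
position: [0.5097, -0.0599, 0.0345]
tcp_rot: [[-0.001, 1.0, -0.0], [1.0, 0.001, -0.0], [-0.0, -0.0, -1.0]]
contact_force: [0.7, 0.1, -1.0]
grip_width: 0.324
gripper_force: 15.0
```

Call:
arm_command(deltas=[0, 0, 0.005, 0, 0, 0, 0, 0, 0.01, 0, 0, 0, 0, 0, 0.01, 0, 0, 0])

```text
time: 36.75
position: [0.5098, -0.06, 0.0343]
tcp_rot: [[-0.001, 1.0, 0.0], [1.0, 0.001, -0.0], [-0.0, 0.0, -1.0]]
contact_force: [-2.6, -0.0, 6.8]
grip_width: 0.326
gripper_force: 15.0
```

Call:
arm_command(deltas=[0, 0, 0, 0, 0, 0, 0, 0, 0, 0, 0, 0, 0, 0, 0, 0, 0, 0], hand=0.5)

```text
time: 37.12
position: [0.5097, -0.0599, 0.0332]
tcp_rot: [[-0.001, 1.0, -0.0], [1.0, 0.001, -0.0], [-0.0, -0.0, -1.0]]
contact_force: [0.3, 0.7, 0.2]
grip_width: 0.499
gripper_force: 0.0
```

Call:
arm_command(deltas=[0, 0, -0.2, 0, 0, 0, 0, 0, -0.5, 0, 0, 0, 0, 0, -0.8, 0, 0, 0, 0, 0, -0.8, 0, 0, 0])

```text
time: 37.62
position: [0.5118, -0.0602, 0.1319]
tcp_rot: [[-0.001, 1.0, 0.006], [1.0, 0.001, -0.001], [-0.001, 0.006, -1.0]]
contact_force: [-0.5, -0.1, -1.3]
grip_width: 0.499
gripper_force: 0.0
```

```bash
python3 -c "
from h import *
plan((.60,.1,.13,180.6),(.6445,.148,.11,180.6),(.6445,.148,.024,180.6));things()"
```

```text
t37.6 [ 0.5118 -0.0602  0.1319] yaw 90.1 q6 -0.14 tilt [ 0.0063 -0.0009]
[1.    0.552 0.012] wz -0.592 rows 7 
[-0.045  0.379  0.004] wz -0.198 rows 3 end
[-0.375  0.396  0.167] wz -0.0 rows 2 end
[-0.     0.     0.717] wz -0.0 rows 2 end
tray 314 px [302. 134.] xyz [0.8412 0.0356 0.04  ] yaw -100.9 len 0.070 bay -6
rule 3 px [289. 122.] xyz [0.8761 0.0676 0.035 ] yaw 90.1 len 0.005 bay 10
```

Rule is down gently on the lid. The tray is in the back bay, so two more clicks: grip the front-right knob at the correct depth and lead it clockwise.

```bash
python3 -c "
from h import *
plan((.60,-.061,.13,180.6),(.6464,-.0607,.11,180.6),(.6464,-.0607,.022,180.6))
b=None
for a in (225,219,212,205,198,191,184,177,170,163,156,149,142,135):
  t=np.radians(a)+.01; q=np.array([.75+.148*np.cos(t),.045+.148*np.sin(t)]); 
  if b is None:b=q
  print(a,'tx %.2f ty %.2f'%(-(q[0]-b[0])/.12,(q[1]-b[1])/.12))
  if a==184:b=q
"
```

```text
t37.7 [ 0.5104 -0.06    0.1301] yaw 90.1 q6 -0.14 tilt [ 0.0024 -0.0004]
[-0.009  0.747  0.001] wz -0.79 rows 9 end
[-0.387 -0.002  0.167] wz -0.0 rows 1 end
[-0.     0.     0.733] wz -0.0 rows 2 end
225 tx -0.00 ty 0.00
219 tx 0.09 ty 0.10
212 tx 0.18 ty 0.22
205 tx 0.25 ty 0.35
198 tx 0.31 ty 0.49
191 tx 0.34 ty 0.63
184 tx 0.37 ty 0.78
177 tx 0.00 ty 0.15
170 tx -0.01 ty 0.30
163 tx -0.05 ty 0.45
156 tx -0.10 ty 0.59
149 tx -0.17 ty 0.72
142 tx -0.25 ty 0.85
135 tx -0.35 ty 0.96
```

Call:
arm_command(deltas=[0, 0.75, 0, 0, 0, -0.79, 0, 0.75, 0, 0, 0, -0.79, 0, 0.75, 0, 0, 0, -0.79, 0, 0.75, 0, 0, 0, -0.79, 0, 0.75, 0, 0, 0, -0.79, 0, 0.75, 0, 0, 0, -0.79, 0, 0.75, 0, 0, 0, -0.79, 0, 0.75, 0, 0, 0, -0.79, 0, 0.75, 0, 0, 0, -0.79, 0, 0.75, 0, 0, 0, -0.79])

```text
time: 38.92
position: [0.5988, -0.0597, 0.1276]
tcp_rot: [[-1.0, -0.009, -0.003], [-0.009, 1.0, 0.0], [0.003, 0.0, -1.0]]
contact_force: [0.0, -0.7, 0.4]
grip_width: 0.5
gripper_force: 0.0
```

Call:
arm_command(deltas=[-0.39, 0, 0.17, 0, 0, 0, -0.39, 0, 0.17, 0, 0, 0, -0.39, 0, 0.17, 0, 0, 0])

```text
time: 39.3
position: [0.6456, -0.0592, 0.108]
tcp_rot: [[-1.0, -0.01, -0.003], [-0.01, 1.0, 0.0], [0.003, 0.0, -1.0]]
contact_force: [-1.1, 0.1, 0.5]
grip_width: 0.501
gripper_force: 0.0
```

```bash
python3 -c "
from h import *
plan((.6464,-.0607,.022,180.6-360))"
```

```text
t39.3 [ 0.6456 -0.0592  0.108 ] yaw -179.5 q6 -1.69 tilt [-0.0025  0.0002]
[-0.007 -0.012  0.716] wz -0.0 rows 2 end
```

Call:
arm_command(deltas=[-0.01, -0.01, 0.3, 0, 0, 0, -0.01, -0.01, 0.6, 0, 0, 0, -0.01, -0.01, 0.72, 0, 0, 0, -0.01, -0.01, 0.72, 0, 0, 0])

```text
time: 39.8
position: [0.6471, -0.0605, 0.0224]
tcp_rot: [[-1.0, -0.01, -0.001], [-0.01, 1.0, 0.0], [0.001, 0.0, -1.0]]
contact_force: [0.7, -0.3, 0.2]
grip_width: 0.499
gripper_force: 0.0
```

Call:
arm_command(deltas=[0, 0, 0, 0, 0, 0, 0, 0, 0, 0, 0, 0, 0, 0, 0, 0, 0, 0, 0, 0, 0, 0, 0, 0], hand=0, squeeze=6)

```text
time: 40.3
position: [0.6487, -0.06, 0.0235]
tcp_rot: [[-1.0, -0.01, 0.002], [-0.01, 1.0, 0.001], [-0.002, 0.001, -1.0]]
contact_force: [-0.2, 2.5, 2.8]
grip_width: 0.194
gripper_force: 6.0
```

Knob gripped (18 mm). Leading it round.

Call:
arm_command(deltas=[0.04, 0.05, 0, 0, 0, 0, 0.09, 0.1, 0, 0, 0, 0, 0.14, 0.16, 0, 0, 0, 0, 0.18, 0.22, 0, 0, 0, 0, 0.25, 0.35, 0, 0, 0, 0, 0.31, 0.49, 0, 0, 0, 0, 0.34, 0.63, 0, 0, 0, 0, 0.37, 0.78, 0, 0, 0, 0])

```text
time: 41.3
position: [0.6011, 0.034, 0.0219]
tcp_rot: [[-1.0, -0.01, -0.002], [-0.01, 1.0, 0.0], [0.002, 0.0, -1.0]]
contact_force: [-0.3, -2.1, 1.6]
grip_width: 0.197
gripper_force: 6.0
```

Call:
arm_command(deltas=[0, 0.15, 0, 0, 0, 0, -0.01, 0.3, 0, 0, 0, 0, -0.05, 0.45, 0, 0, 0, 0, -0.1, 0.59, 0, 0, 0, 0, -0.17, 0.72, 0, 0, 0, 0, -0.25, 0.85, 0, 0, 0, 0, -0.35, 0.96, 0, 0, 0, 0, -0.35, 0.96, 0, 0, 0, 0])

```text
time: 42.3
position: [0.6445, 0.1497, 0.0225]
tcp_rot: [[-1.0, -0.011, 0.001], [-0.011, 1.0, 0.001], [-0.001, 0.001, -1.0]]
contact_force: [-0.0, 1.4, -0.9]
grip_width: 0.19
gripper_force: 6.0
```

Call:
arm_command(deltas=[0, 0, 0, 0, 0, 0, 0, 0, 0, 0, 0, 0, 0, 0, -0.8, 0, 0, 0, 0, 0, -0.8, 0, 0, 0, 0, 0, -0.8, 0, 0, 0], hand=0.5)

```text
time: 42.92
position: [0.6454, 0.1481, 0.1227]
tcp_rot: [[-1.0, -0.01, 0.008], [-0.01, 1.0, 0.001], [-0.008, 0.001, -1.0]]
contact_force: [0.6, -0.9, -1.0]
grip_width: 0.499
gripper_force: 0.0
```

Call:
arm_command(deltas=[0, -0.88, 0, 0, 0, 0, 0, -0.88, 0, 0, 0, 0, 0, -0.88, 0, 0, 0, 0])

```text
time: 43.3
position: [0.6433, 0.0394, 0.1173]
tcp_rot: [[-1.0, -0.006, -0.002], [-0.006, 1.0, -0.001], [0.002, -0.001, -1.0]]
contact_force: [0.2, -0.1, -0.2]
grip_width: 0.499
gripper_force: 0.0
```

Call:
arm_command(deltas=[0, -0.88, 0, 0, 0, 0, 0, -0.88, 0, 0, 0, 0, 0, -0.88, 0, 0, 0, 0])

```text
time: 43.68
position: [0.6448, -0.065, 0.1175]
tcp_rot: [[-1.0, -0.007, -0.002], [-0.007, 1.0, -0.0], [0.002, -0.0, -1.0]]
contact_force: [-0.5, 0.6, 0.2]
grip_width: 0.498
gripper_force: 0.0
```

```bash
python3 -c "
from h import *
plan((.6464,-.0607,.11,180.6-360),(.6464,-.0607,.022,180.6-360));things()"
```

```text
t43.7 [ 0.6448 -0.065   0.1175] yaw -179.6 q6 -1.70 tilt [-0.0016 -0.0001]
[-0.014  0.036  0.062] wz -0.002 rows 1 end
[-0.     0.     0.733] wz -0.0 rows 2 end
tray 6 px [334. 166.] xyz [ 0.7591 -0.0427  0.04  ] yaw 179.6 len 0.010 bay -84
rule 33 px [282. 146.] xyz [0.8111 0.0827 0.035 ] yaw -179.1 len 0.029 bay 32
```

Call:
arm_command(deltas=[-0.01, 0.04, 0.3, 0, 0, 0, -0.01, 0.04, 0.6, 0, 0, 0, -0.01, 0.04, 0.8, 0, 0, 0, -0.01, 0.04, 0.8, 0, 0, 0])

```text
time: 44.22
position: [0.6446, -0.056, 0.0201]
tcp_rot: [[-1.0, -0.012, -0.005], [-0.012, 1.0, 0.001], [0.005, 0.001, -1.0]]
contact_force: [-0.5, -0.3, 0.7]
grip_width: 0.506
gripper_force: 0.0
```

Call:
arm_command(deltas=[0, 0, 0, 0, 0, 0, 0, 0, 0, 0, 0, 0, 0, 0, 0, 0, 0, 0, 0, 0, 0, 0, 0, 0], hand=0)

```text
time: 44.72
position: [0.6468, -0.0589, 0.0236]
tcp_rot: [[-1.0, -0.01, 0.001], [-0.01, 1.0, -0.001], [-0.001, -0.001, -1.0]]
contact_force: [-1.5, -2.1, 4.8]
grip_width: 0.194
gripper_force: 6.0
```

Call:
arm_command(deltas=[0.04, 0.05, 0, 0, 0, 0, 0.09, 0.1, 0, 0, 0, 0, 0.14, 0.16, 0, 0, 0, 0, 0.18, 0.22, 0, 0, 0, 0, 0.25, 0.35, 0, 0, 0, 0, 0.31, 0.49, 0, 0, 0, 0, 0.34, 0.63, 0, 0, 0, 0, 0.37, 0.78, 0, 0, 0, 0])

```text
time: 45.72
position: [0.6008, 0.0366, 0.0222]
tcp_rot: [[-1.0, -0.01, -0.0], [-0.01, 1.0, 0.0], [0.0, 0.0, -1.0]]
contact_force: [1.8, -3.0, -0.4]
grip_width: 0.194
gripper_force: 6.0
```

Call:
arm_command(deltas=[0, 0.15, 0, 0, 0, 0, -0.01, 0.3, 0, 0, 0, 0, -0.05, 0.45, 0, 0, 0, 0, -0.1, 0.59, 0, 0, 0, 0, -0.17, 0.72, 0, 0, 0, 0, -0.25, 0.85, 0, 0, 0, 0, -0.35, 0.96, 0, 0, 0, 0, -0.35, 0.96, 0, 0, 0, 0])

```text
time: 46.72
position: [0.6432, 0.152, 0.0225]
tcp_rot: [[-1.0, -0.011, 0.001], [-0.011, 1.0, 0.001], [-0.001, 0.001, -1.0]]
contact_force: [-2.0, 0.6, 0.5]
grip_width: 0.196
gripper_force: 6.0
```

Call:
arm_command(deltas=[0, 0, 0, 0, 0, 0, 0, 0, 0, 0, 0, 0, 0, 0, -0.9, 0, 0, 0, 0, 0, -0.9, 0, 0, 0, 0, 0, -0.9, 0, 0, 0], hand=0.5)

```text
time: 47.35
position: [0.6447, 0.1508, 0.1358]
tcp_rot: [[-1.0, -0.01, 0.01], [-0.01, 1.0, 0.002], [-0.01, 0.002, -1.0]]
contact_force: [-0.1, -0.3, -1.2]
grip_width: 0.503
gripper_force: 0.0
```

Call:
arm_command(deltas=[0.9, 0.5, 0, 0, 0, 0, 0.9, 0.5, 0, 0, 0, 0, 0.9, 0.5, 0, 0, 0, 0], hand=0.75)

```text
time: 47.72
position: [0.5289, 0.2101, 0.1296]
tcp_rot: [[-1.0, -0.013, -0.004], [-0.013, 1.0, -0.001], [0.004, -0.001, -1.0]]
contact_force: [1.2, -0.7, 0.3]
grip_width: 0.75
gripper_force: 0.0
```

```bash
python3 -c "
from h import *
plan();im=snap('top','t8.png');things(im)
b=cv2.resize(cv2.imread('pics/t8.png')[85:295,170:450],(800,600),interpolation=3);cv2.imwrite('pics/t8c.png',b)"
```

```text
t47.7 [0.5289 0.2101 0.1296] yaw -179.2 q6 -1.23 tilt [-0.0043 -0.0011]
rule 41 px [322. 156.] xyz [ 0.7878 -0.0135  0.035 ] yaw -89.7 len 0.037 bay -57
```

View pics/t8c.png

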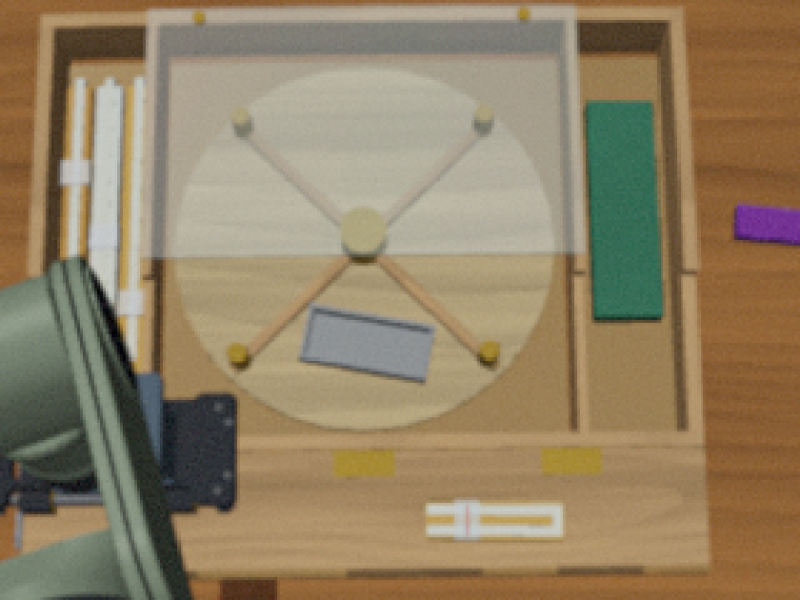

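The tray is in the front bay (crop 368,343), and the rule is flat on the lid (crop 495,520). Fetching the tray.

```bash
python3 -c "
from h import *
c=[[170+u/2.857-.3,85+v/2.857-.3] for u,v in ((310,305),(435,327),(425,382),(300,360))]
b=pl('top',c,.040);print(b.round(4));e=b[1]-b[0]+b[2]-b[3];m=b.mean(0);y=np.degrees(np.arctan2(e[1],e[0]));print(m,y)
print('rule',pl('top',[[170+495/2.857,85+520/2.857]],.063))
plan((m[0],m[1],.12,y%180-0),(m[0],m[1],.007,y%180))"
```

```text
[[ 0.6943  0.091   0.04  ]
 [ 0.6754 -0.0144  0.04  ]
 [ 0.6279 -0.0061  0.04  ]
 [ 0.6465  0.0986  0.04  ]]
[0.66102342 0.04225166 0.04      ] -100.10796277610694
rule [[ 0.50861751 -0.06271041  0.063     ]]
t47.8 [0.5316 0.2097 0.13  ] yaw -179.3 q6 -1.23 tilt [-0.0011 -0.0008]
[-0.469 -0.623  0.037] wz -1.0 rows 11 
[ 0.761 -0.167  0.037] wz -1.0 rows 11 
[-0.043  0.2    0.01 ] wz -0.262 rows 3 end
[0.    0.    0.942] wz -0.0 rows 2 end
```

```bash
python3 -c "
from h import *
plan((.596,.126,.13,130-360),(.661,.042,.12,79.9-360),(.661,.042,.007,79.9-360))"
```

```text
t47.8 [0.5316 0.2097 0.13  ] yaw -179.3 q6 -1.23 tilt [-0.0011 -0.0008]
[-0.528 -0.704  0.   ] wz 0.442 rows 5 end
[-0.884 -0.035  0.083] wz 0.437 rows 5 end
[-0.     0.     0.942] wz -0.0 rows 2 end
```

Call:
arm_command(deltas=[-0.53, -0.7, 0, 0, 0, 0.442, -0.53, -0.7, 0, 0, 0, 0.442, -0.53, -0.7, 0, 0, 0, 0.442, -0.53, -0.7, 0, 0, 0, 0.442, -0.53, -0.7, 0, 0, 0, 0.442, -0.53, -0.7, 0, 0, 0, 0.442])

```text
time: 48.52
position: [0.5988, 0.125, 0.1299]
tcp_rot: [[-0.642, 0.767, -0.0], [0.767, 0.642, -0.0], [-0.0, -0.0, -1.0]]
contact_force: [-0.4, 0.1, -0.1]
grip_width: 0.747
gripper_force: 0.0
```

Call:
arm_command(deltas=[-0.88, -0.03, 0.08, 0, 0, 0.437, -0.88, -0.03, 0.08, 0, 0, 0.437, -0.88, -0.03, 0.08, 0, 0, 0.437, -0.88, -0.03, 0.08, 0, 0, 0.437, -0.88, -0.03, 0.08, 0, 0, 0.437, -0.88, -0.03, 0.08, 0, 0, 0.437, -0.88, -0.03, 0.08, 0, 0, 0.437])

```text
time: 49.4
position: [0.6631, 0.0425, 0.1207]
tcp_rot: [[0.174, 0.985, -0.0], [0.985, -0.174, -0.0], [-0.0, -0.0, -1.0]]
contact_force: [0.2, -0.4, 0.1]
grip_width: 0.752
gripper_force: 0.0
```

```bash
python3 -c "
from h import *
plan((.661,.042,.007,79.9))"
```

```text
t49.4 [0.6631 0.0425 0.1207] yaw 80.0 q6 0.22 tilt [-0.0001 -0.0002]
[-0.007 -0.016  0.948] wz 0.001 rows 2 end
```

Call:
arm_command(deltas=[0, -0.015, 0.3, 0, 0, 0, 0, -0.015, 0.6, 0, 0, 0, 0, -0.015, 0.8, 0, 0, 0, 0, -0.015, 0.95, 0, 0, 0, 0, -0.015, 0.95, 0, 0, 0])

```text
time: 50.02
position: [0.6603, 0.0431, 0.0056]
tcp_rot: [[0.175, 0.985, -0.003], [0.985, -0.175, -0.0], [-0.001, -0.003, -1.0]]
contact_force: [0.7, 0.2, 0.6]
grip_width: 0.748
gripper_force: 0.0
```

Call:
arm_command(deltas=[0, 0, 0, 0, 0, 0, 0, 0, 0, 0, 0, 0, 0, 0, 0, 0, 0, 0, 0, 0, 0, 0, 0, 0], hand=0, squeeze=20)

```text
time: 50.52
position: [0.6621, 0.0432, 0.0082]
tcp_rot: [[0.176, 0.984, 0.003], [0.984, -0.176, 0.0], [0.0, 0.003, -1.0]]
contact_force: [0.8, 0.4, 5.4]
grip_width: 0.524
gripper_force: 20.0
```

Call:
arm_command(deltas=[0, 0, -0.2, 0, 0, 0, 0, 0, -0.5, 0, 0, 0, 0, 0, -0.9, 0, 0, 0, 0, 0, -0.9, 0, 0, 0])

```text
time: 51.02
position: [0.6636, 0.0433, 0.1193]
tcp_rot: [[0.176, 0.984, 0.008], [0.984, -0.176, 0.0], [0.002, 0.008, -1.0]]
contact_force: [0.1, 0.0, -2.6]
grip_width: 0.522
gripper_force: 20.0
```

```bash
python3 -c "
from h import *
plan((.5105,.10,.11,90.6),(.5105,.10,.041,90.6))"
```

```text
t51.0 [0.6636 0.0433 0.1193] yaw 79.9 q6 0.22 tilt [0.0084 0.0004]
[ 0.179 -1.     0.058] wz -0.07 rows 2 
[ 0.108 -0.328  0.02 ] wz -0.024 rows 1 end
[0.    0.    0.575] wz -0.0 rows 2 end
```

Call:
arm_command(deltas=[0.18, -1, 0.06, 0, 0, -0.07, 0.18, -1, 0.06, 0, 0, -0.07, 0.18, -1, 0.06, 0, 0, -0.07])

```text
time: 51.4
position: [0.5398, 0.0861, 0.1054]
tcp_rot: [[0.035, 0.999, -0.009], [0.999, -0.035, -0.001], [-0.001, -0.009, -1.0]]
contact_force: [1.2, -0.3, -0.5]
grip_width: 0.526
gripper_force: 20.0
```

Call:
arm_command(deltas=[0.11, -0.33, 0.02, 0, 0, -0.024, 0.11, -0.33, 0.02, 0, 0, -0.024, 0.11, -0.33, 0.02, 0, 0, -0.024])

```text
time: 51.78
position: [0.5088, 0.1001, 0.1052]
tcp_rot: [[-0.011, 1.0, 0.001], [1.0, 0.011, -0.0], [-0.0, 0.001, -1.0]]
contact_force: [0.0, 0.1, -0.1]
grip_width: 0.523
gripper_force: 20.0
```

```bash
python3 -c "
from h import *
plan((.5105,.10,.041,90.6))"
```

```text
t51.8 [0.5088 0.1001 0.1052] yaw 90.6 q6 0.16 tilt [ 0.0009 -0.0002]
[-0.001  0.015  0.535] wz 0.0 rows 2 end
```

Call:
arm_command(deltas=[0, 0.01, 0.2, 0, 0, 0, 0, 0.01, 0.4, 0, 0, 0, 0, 0.01, 0.5, 0, 0, 0, 0, 0.01, 0.54, 0, 0, 0, 0, 0.01, 0.54, 0, 0, 0])

```text
time: 52.4
position: [0.5095, 0.1002, 0.0407]
tcp_rot: [[-0.011, 1.0, 0.001], [1.0, 0.011, -0.0], [-0.0, 0.001, -1.0]]
contact_force: [0.6, 0.4, -0.6]
grip_width: 0.523
gripper_force: 20.0
```

Call:
arm_command(deltas=[0, 0, 0.01, 0, 0, 0, 0, 0, 0.025, 0, 0, 0, 0, 0, 0.025, 0, 0, 0])

```text
time: 52.78
position: [0.5089, 0.1003, 0.0377]
tcp_rot: [[-0.011, 1.0, 0.0], [1.0, 0.011, -0.0], [-0.0, 0.0, -1.0]]
contact_force: [-0.9, -0.2, -1.3]
grip_width: 0.526
gripper_force: 20.0
```

Call:
arm_command(deltas=[0, 0, 0.01, 0, 0, 0, 0, 0, 0.01, 0, 0, 0])

```text
time: 53.02
position: [0.509, 0.1003, 0.0364]
tcp_rot: [[-0.011, 1.0, 0.0], [1.0, 0.011, -0.0], [-0.0, 0.0, -1.0]]
contact_force: [0.3, 0.6, -0.5]
grip_width: 0.529
gripper_force: 20.0
```

Call:
arm_command(deltas=[0, 0, 0.01, 0, 0, 0, 0, 0, 0.01, 0, 0, 0])

```text
time: 53.28
position: [0.509, 0.1003, 0.0363]
tcp_rot: [[-0.011, 1.0, 0.001], [1.0, 0.011, 0.0], [0.0, 0.001, -1.0]]
contact_force: [-2.4, -0.3, 9.1]
grip_width: 0.523
gripper_force: 20.0
```

Call:
arm_command(deltas=[0, 0, -0.01, 0, 0, 0, 0, 0, -0.01, 0, 0, 0, 0, 0, -0.01, 0, 0, 0], hand=0.63)

```text
time: 53.65
position: [0.5089, 0.1002, 0.0362]
tcp_rot: [[-0.011, 1.0, -0.0], [1.0, 0.011, -0.0], [-0.0, -0.0, -1.0]]
contact_force: [-0.2, 0.3, 0.2]
grip_width: 0.632
gripper_force: 0.0
```

Call:
arm_command(deltas=[0, 0, -0.2, 0, 0, 0, 0, 0, -0.5, 0, 0, 0, 0, 0, -0.85, 0, 0, 0, 0, 0, -0.85, 0, 0, 0])

```text
time: 54.15
position: [0.5113, 0.1007, 0.1414]
tcp_rot: [[-0.011, 1.0, 0.007], [1.0, 0.011, 0.001], [0.001, 0.007, -1.0]]
contact_force: [-0.1, -0.2, 0.5]
grip_width: 0.631
gripper_force: 0.0
```

```bash
python3 -c "
from h import *
im=snap('top','t9.png');h=cv2.cvtColor(im,cv2.COLOR_RGB2HSV)
m=((h[...,0]>24)&(h[...,0]<60)&(h[...,1]>190)&(h[...,2]>110)).astype(np.uint8);m[:290]=0;m[:,:400]=0
k,l,st,ce=cv2.connectedComponentsWithStats(m);j=1+st[1:,4].argmax();y,x=np.nonzero(l==j);r=cv2.minAreaRect(np.c_[x,y].astype(np.float32))
b=pl('top',cv2.boxPoints(r),.028);print(st[j],r,b.round(4));mm=b.mean(0);
i=max(((0,1),(1,2)),key=lambda a:np.linalg.norm(b[a[1]]-b[a[0]]));e=b[i[1]]-b[i[0]];yw=np.degrees(np.arctan2(e[1],e[0]));print(mm,yw,np.linalg.norm(e))
plan((.42,-.12,.135,120),(mm[0],mm[1],.12,yw%180),(mm[0],mm[1],-.01,yw%180))"
```

```text
[432 306  30  44 418] ((446.88763427734375, 327.208740234375), (10.29473876953125, 45.9876823425293), 28.300756454467773) [[ 0.3304 -0.2695  0.028 ]
 [ 0.4242 -0.3246  0.028 ]
 [ 0.4126 -0.346   0.028 ]
 [ 0.319  -0.2905  0.028 ]]
[ 0.37157667 -0.3076597   0.028     ] -30.460822181222763 0.10877429174252054
t54.2 [0.5097 0.1004 0.1394] yaw 90.6 q6 0.16 tilt [0.0028 0.0004]
[-1.   -0.42  0.02] wz -0.14 rows 3 
[-0.7   -0.563  0.016] wz -0.116 rows 2 end
[-1.    -0.982  0.108] wz -0.224 rows 3 
[-0.073 -0.201  0.017] wz -0.034 rows 1 end
[0. 0. 1.] wz -0.0 rows 2 
[0.    0.    0.083] wz -0.0 rows 1 end
```

Call:
arm_command(deltas=[-1, -0.42, 0.02, 0, 0, -0.14, -1, -0.42, 0.02, 0, 0, -0.14, -1, -0.42, 0.02, 0, 0, -0.14], hand=0.5)

```text
time: 54.58
position: [0.457, -0.0225, 0.1343]
tcp_rot: [[-0.283, 0.959, -0.004], [0.959, 0.283, -0.0], [0.001, -0.004, -1.0]]
contact_force: [0.0, 0.6, 0.3]
grip_width: 0.502
gripper_force: 0.0
```

Call:
arm_command(deltas=[-0.7, -0.56, 0.02, 0, 0, -0.116, -0.7, -0.56, 0.02, 0, 0, -0.116, -0.7, -0.56, 0.02, 0, 0, -0.116])

```text
time: 54.95
position: [0.4182, -0.1216, 0.1325]
tcp_rot: [[-0.495, 0.869, -0.002], [0.869, 0.495, 0.001], [0.002, -0.002, -1.0]]
contact_force: [0.4, 1.3, -0.3]
grip_width: 0.499
gripper_force: 0.0
```

Call:
arm_command(deltas=[-1, -0.98, 0.11, 0, 0, -0.224, -1, -0.98, 0.11, 0, 0, -0.224, -1, -0.98, 0.11, 0, 0, -0.224, -1, -0.98, 0.11, 0, 0, -0.224])

```text
time: 55.45
position: [0.3777, -0.2847, 0.1193]
tcp_rot: [[-0.823, 0.569, -0.001], [0.569, 0.823, 0.001], [0.001, 0.0, -1.0]]
contact_force: [-0.1, 0.4, 0.0]
grip_width: 0.496
gripper_force: 0.0
```

```bash
python3 -c "
from h import *
plan((.3716,-.3077,.09,149.5),(.3716,-.3077,-.005,149.5))"
```

```text
t55.5 [ 0.3777 -0.2847  0.1193] yaw 145.3 q6 -1.64 tilt [-0.0006  0.0006]
[-0.067 -0.186  0.244] wz -0.036 rows 1 end
[0.    0.    0.792] wz -0.0 rows 2 end
```

Call:
arm_command(deltas=[-0.07, -0.19, 0.24, 0, 0, -0.036, -0.07, -0.19, 0.24, 0, 0, -0.036, -0.07, -0.19, 0.24, 0, 0, -0.036])

```text
time: 55.82
position: [0.3726, -0.3048, 0.0917]
tcp_rot: [[-0.864, 0.504, 0.0], [0.504, 0.864, 0.001], [0.0, 0.001, -1.0]]
contact_force: [2.0, -1.1, 0.6]
grip_width: 0.502
gripper_force: 0.0
```

Call:
arm_command(deltas=[0, 0, 0.3, 0, 0, 0, 0, 0, 0.6, 0, 0, 0, 0, 0, 0.79, 0, 0, 0, 0, 0, 0.79, 0, 0, 0])

```text
time: 56.32
position: [0.3717, -0.3046, -0.0037]
tcp_rot: [[-0.864, 0.503, -0.002], [0.503, 0.864, 0.002], [0.002, 0.001, -1.0]]
contact_force: [0.5, 0.1, 0.0]
grip_width: 0.503
gripper_force: 0.0
```

Call:
arm_command(deltas=[0, 0, 0, 0, 0, 0, 0, 0, 0, 0, 0, 0, 0, 0, 0, 0, 0, 0, 0, 0, 0, 0, 0, 0, 0, 0, 0, 0, 0, 0], hand=0)

```text
time: 56.95
position: [0.3725, -0.3069, -0.0021]
tcp_rot: [[-0.864, 0.504, 0.002], [0.504, 0.864, -0.001], [-0.002, -0.0, -1.0]]
contact_force: [-0.3, 1.3, 6.5]
grip_width: 0.238
gripper_force: 20.0
```

Call:
arm_command(deltas=[0, 0, -0.3, 0, 0, 0, 0, 0, -0.8, 0, 0, 0, 0, 0, -1, 0, 0, 0, 0, 0, -1, 0, 0, 0])

```text
time: 57.45
position: [0.3725, -0.3071, 0.1185]
tcp_rot: [[-0.864, 0.504, 0.003], [0.504, 0.864, -0.003], [-0.005, -0.001, -1.0]]
contact_force: [0.2, 0.1, -0.9]
grip_width: 0.238
gripper_force: 20.0
```

```bash
python3 -c "
from h import *
plan((.45,-.18,.13,125),(.58,-.04,.13,90.6),(.656,.044,.10,90.6),(.656,.044,.025,90.6))"
```

```text
t57.5 [ 0.3725 -0.3071  0.1185] yaw 149.7 q6 -1.76 tilt [ 0.0035 -0.003 ]
[-0.019  1.    -0.077] wz 0.174 rows 2 
[ 0.078  0.228 -0.019] wz 0.042 rows 1 end
[ 0.215  1.    -0.   ] wz 0.193 rows 3 
[ 0.32   0.471 -0.   ] wz 0.107 rows 2 end
[0.693 0.641 0.25 ] wz -0.0 rows 2 end
[0.    0.    0.625] wz -0.0 rows 2 end
```

Call:
arm_command(deltas=[-0.02, 1, -0.08, 0, 0, 0.174, -0.02, 1, -0.08, 0, 0, 0.174, -0.02, 1, -0.08, 0, 0, 0.174])

```text
time: 57.82
position: [0.4342, -0.2011, 0.1246]
tcp_rot: [[-0.641, 0.767, -0.003], [0.767, 0.641, 0.002], [0.003, -0.001, -1.0]]
contact_force: [-0.2, -0.6, -1.8]
grip_width: 0.239
gripper_force: 20.0
```

Call:
arm_command(deltas=[0.08, 0.23, -0.02, 0, 0, 0.042, 0.08, 0.23, -0.02, 0, 0, 0.042])

```text
time: 58.08
position: [0.4488, -0.1773, 0.127]
tcp_rot: [[-0.576, 0.817, -0.003], [0.817, 0.576, 0.001], [0.003, -0.002, -1.0]]
contact_force: [0.5, 0.0, -1.6]
grip_width: 0.237
gripper_force: 20.0
```

Call:
arm_command(deltas=[0.21, 1, 0, 0, 0, 0.193, 0.21, 1, 0, 0, 0, 0.193, 0.21, 1, 0, 0, 0, 0.193, 0.21, 1, 0, 0, 0, 0.193])

```text
time: 58.58
position: [0.5323, -0.0894, 0.1271]
tcp_rot: [[-0.225, 0.974, -0.003], [0.974, 0.225, -0.0], [0.001, -0.003, -1.0]]
contact_force: [-0.1, -0.4, -0.7]
grip_width: 0.237
gripper_force: 20.0
```

Call:
arm_command(deltas=[0.32, 0.47, 0, 0, 0, 0.107, 0.32, 0.47, 0, 0, 0, 0.107, 0.32, 0.47, 0, 0, 0, 0.107])

```text
time: 58.95
position: [0.5786, -0.0401, 0.1278]
tcp_rot: [[-0.012, 1.0, -0.002], [1.0, 0.012, -0.0], [-0.0, -0.002, -1.0]]
contact_force: [0.5, 0.1, -0.6]
grip_width: 0.237
gripper_force: 20.0
```

Call:
arm_command(deltas=[0.69, 0.64, 0.1, 0, 0, 0, 0.69, 0.64, 0.1, 0, 0, 0, 0.69, 0.64, 0.1, 0, 0, 0])

```text
time: 59.32
position: [0.6559, 0.0451, 0.1153]
tcp_rot: [[-0.014, 1.0, -0.001], [1.0, 0.014, -0.0], [0.0, -0.001, -1.0]]
contact_force: [-1.2, -1.3, -1.3]
grip_width: 0.237
gripper_force: 20.0
```

```bash
python3 -c "
from h import *
plan((.656,.044,.08,90.6),(.656,.044,.024,90.6))"
```

```text
t59.3 [0.6559 0.0451 0.1153] yaw 90.8 q6 0.04 tilt [-0.0012 -0.    ]
[-0.009  0.     0.294] wz 0.002 rows 1 end
[0.    0.    0.467] wz -0.0 rows 1 end
```

Call:
arm_command(deltas=[0, 0, 0.3, 0, 0, 0, 0, 0, 0.55, 0, 0, 0, 0, 0, 0.72, 0, 0, 0, 0, 0, 0.76, 0, 0, 0, 0, 0, 0.76, 0, 0, 0])

```text
time: 59.95
position: [0.655, 0.0431, 0.026]
tcp_rot: [[-0.01, 1.0, -0.0], [1.0, 0.01, -0.0], [-0.0, -0.0, -1.0]]
contact_force: [0.6, -0.0, -1.1]
grip_width: 0.241
gripper_force: 20.0
```

Call:
arm_command(deltas=[0, 0, 0.015, 0, 0, 0, 0, 0, 0.025, 0, 0, 0, 0, 0, 0.025, 0, 0, 0])

```text
time: 60.32
position: [0.6554, 0.0444, 0.0229]
tcp_rot: [[-0.011, 1.0, 0.0], [1.0, 0.011, -0.0], [-0.0, 0.0, -1.0]]
contact_force: [-0.7, 0.3, -1.4]
grip_width: 0.237
gripper_force: 20.0
```

Call:
arm_command(deltas=[0, 0, 0.01, 0, 0, 0, 0, 0, 0.01, 0, 0, 0])

```text
time: 60.58
position: [0.6553, 0.0444, 0.0212]
tcp_rot: [[-0.011, 1.0, -0.0], [1.0, 0.011, -0.0], [-0.0, -0.0, -1.0]]
contact_force: [0.2, 0.1, -1.0]
grip_width: 0.24
gripper_force: 20.0
```

Call:
arm_command(deltas=[0, 0, 0.005, 0, 0, 0, 0, 0, 0.012, 0, 0, 0, 0, 0, 0.012, 0, 0, 0])

```text
time: 60.95
position: [0.6554, 0.0444, 0.02]
tcp_rot: [[-0.011, 1.0, 0.0], [1.0, 0.011, -0.0], [-0.0, 0.0, -1.0]]
contact_force: [-0.1, 0.6, -0.7]
grip_width: 0.238
gripper_force: 20.0
```

Call:
arm_command(deltas=[0, 0, 0, 0, 0, 0, 0, 0, 0, 0, 0, 0, 0, 0, 0, 0, 0, 0], hand=0.5)

```text
time: 61.32
position: [0.6554, 0.0443, 0.02]
tcp_rot: [[-0.011, 1.0, 0.0], [1.0, 0.011, -0.0], [-0.0, 0.0, -1.0]]
contact_force: [0.3, -0.7, 0.1]
grip_width: 0.497
gripper_force: 0.0
```

Call:
arm_command(deltas=[0, 0, -0.3, 0, 0, 0, 0, 0, -0.6, 0, 0, 0, 0, 0, -1, 0, 0, 0, 0, 0, -1, 0, 0, 0])

```text
time: 61.82
position: [0.6582, 0.0445, 0.1447]
tcp_rot: [[-0.011, 1.0, 0.01], [1.0, 0.011, 0.0], [0.0, 0.01, -1.0]]
contact_force: [-0.4, -0.8, -0.5]
grip_width: 0.498
gripper_force: 0.0
```

Call:
arm_command(deltas=[-0.7, -0.9, -0.1, 0, 0, 0, -0.7, -0.9, -0.1, 0, 0, 0, -0.7, -0.9, -0.1, 0, 0, 0])

```text
time: 62.2
position: [0.5449, -0.0423, 0.1513]
tcp_rot: [[-0.009, 1.0, -0.003], [1.0, 0.009, -0.0], [-0.0, -0.003, -1.0]]
contact_force: [0.1, -0.2, 0.2]
grip_width: 0.501
gripper_force: 0.0
```

Call:
arm_command(deltas=[-1, -0.9, 0, 0, 0, 0, -1, -0.9, 0, 0, 0, 0, -1, -0.9, 0, 0, 0, 0, -1, -0.9, 0, 0, 0, 0])

```text
time: 62.7
position: [0.4408, -0.163, 0.1515]
tcp_rot: [[-0.008, 1.0, -0.0], [1.0, 0.008, 0.0], [0.0, -0.0, -1.0]]
contact_force: [1.1, -0.0, 0.3]
grip_width: 0.5
gripper_force: 0.0
```

Call:
arm_command(deltas=[-1, 0, 0, 0, 0, 0, -1, 0, 0, 0, 0, 0, -1, 0, 0, 0, 0, 0, -1, 0, 0, 0, 0, 0])

```text
time: 63.2
position: [0.4436, -0.2809, 0.1511]
tcp_rot: [[-0.011, 1.0, -0.001], [1.0, 0.011, 0.002], [0.002, -0.001, -1.0]]
contact_force: [0.3, 0.1, -0.2]
grip_width: 0.5
gripper_force: 0.0
```

```bash
python3 -c "
from h import *
plan();im=snap('top','t10.png');snap('side','s10.png')
a=cv2.resize(cv2.imread('pics/t10.png')[85:385,100:500],(400,300));b=cv2.resize(cv2.imread('pics/s10.png')[150:420,80:440],(400,300))
cv2.imwrite('pics/c10.png',cv2.resize(np.hstack([a,b]),(800,300)))"
```

```text
t63.2 [ 0.4436 -0.2809  0.1511] yaw 90.7 q6 -0.60 tilt [-0.0007  0.0015]
```

View pics/c10.png

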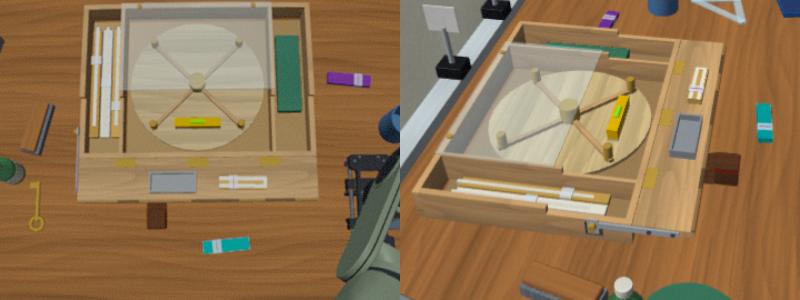

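Both views show the tray (172,182) and rule (243,182) flat on the lid, the level (198,122) in the front bay, and the wedge (157,215) under the rim. Quick numeric check, then I hand in.

```bash
python3 -c "
from h import *
def head(f,o):
  im=cv2.imread('pics/'+f); h=cv2.cvtColor(im,cv2.COLOR_BGR2HSV); c=h[o[1]-45:o[1]+45,o[0]-45:o[0]+45]; m=(c[...,2]<95)&(c[...,0]<15)&(c[...,1]>110)
  y,x=np.nonzero(m); return len(x),x.mean().round(2),y.mean().round(2)
print(head('s3.png',(370,302)),head('s10.png',(370,302)))
k=pl('side',[[80+608*0+.9*(608-400),150+.9*149],[80+.9*(631-400),150+.9*80]],.058);d=k-[.75,.045,.058];print(np.degrees(np.arctan2(d[:,1],d[:,0])))
s=read_state();print(s['time'],s['contact_force'])
"
```

```text
(797, np.float64(44.68), np.float64(44.6)) (807, np.float64(44.55), np.float64(44.63))
[ 132.21184927 -136.96061489]
63.3 [0.3310694  0.03683789 0.17271228]
```

```bash
python3 -c "
from h import *
for f in ('top0.png','t10.png'):
  h=cv2.cvtColor(cv2.imread('pics/'+f),cv2.COLOR_BGR2HSV).astype(int);p=[]
  for u,v in((254,209),(341,208)):
    c=h[v-9:v+10,u-9:u+10];m=(c[...,1]>150)&(c[...,0]<30)&(c[...,2]<190);y,x=np.nonzero(m);p.append([x.mean()+u-9,y.mean()+v-9])
  k=pl('top',p,.058)-[.75,.045,0];print(np.round(p,1).tolist(),np.degrees(np.arctan2(k[:,1],k[:,0])).round(1))
"
```

```text
[[253.2, 209.2], [340.7, 208.1]] [ 135.4 -134.4]
[[253.0, 209.2], [340.7, 208.3]] [ 135.3 -134.6]
```

The carousel is in its detent to within about 0.2° and the wedge has not moved. Handing in.

```bash
python3 -c "
from workcell import *
print(job_done())"
```

```text
the job is handed in; nothing more can be done
None
```

The job is handed in at about 63 s: the lid is wedged level, the slide rule and pen tray (the only two instruments in the carousel) lie flat on the lid, the spirit level is in the front bay and the carousel sits in its detent; I got no verdict back, and I couldn't read the wedge's holding force directly.

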